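# Serve a potato with tongs over a seated dish

## Robot

A 6-joint arm with a two-finger parallel gripper is mounted at the origin on the work surface; the furniture and walls round the work are solid. World frame = base frame: x ahead of the robot, y to its left, z up, the work surface at z = 0. Lengths are in mm, angles in rad, forces in N, time in s.
With the tool pointing down it reaches from about 300 to 850 mm from the base axis. Payload 4.2 kg.
Tool frame: the origin (TCP) lies on the centre line of the jaws, within the pads' length; the fingertips stand 22 mm ahead of it and the grasp point (between the pads) lies 3 mm ahead of it; z points along the fingers, y is the line along which they close (so a half turn about z gives the same grasp; the last joint's range is limited). The gripper opens to 91 mm and grips with 3 to 60 N. Pads are 32 mm wide; open, the fingers measure 118 mm over their backs; the gripper's body (76 mm by 178 mm) begins 60 mm behind the grasp point.
Start: joints at [1.259, 0.32, 1.565, -0, 1.257, -0.02], TCP at [165.416, 550.707, 235.976] pointing down, gripper open.
Joint ranges: [-3.11, 3.11], [-0.84, 2.01], [0.21, 2.61], [-1.34, 4.49], [0.05, 2.63], [-2.56, 2.56]. Speed limits (rad/s): [2.57, 2.57, 3.14, 3.14, 3.14, 3.14].

## Interface

Orientations are given as a 3x3 rotation matrix whose columns are the frame's x, y, z axes.
In Python, from cell import robot, vision gives the robot as it stands.
- The arm moves only by the tool play_rows, never from a script. Its argument "targets" is a list of rows, each an object of numbers: "x", "y", "z": the shift along the tool's x, y, z in units of 50 cm (1.0 is 50 cm); "wx", "wy", "wz": the turn, a rotation vector about the tool's x, y, z in units of pi/4 rad (1.0 is pi/4 rad); "claw": the gripper command: -1 is shut, 1 is fully open, values between are in proportion. In form: [{"x": .., "y": .., "z": .., "wx": .., "wy": .., "wz": .., "claw": ..}, ...]. A call has exactly 8 rows; each row is the pose to reach, as a shift and turn from the pose commanded when the call began, along the tool's axes at that moment; what a row does not reach only later rows make up. A row lasts 1/8 s, in which the tool goes at most 62.5 mm and 10.7 degrees, less where a joint would pass 70% of its speed; a pose out of reach is approached as far as the arm can. A call with a number of a shift or a turn outside -1 to 1 is refused whole. A call with a gripper value outside its range is refused whole. The fingers move at their own pace and stop on an object; "squeeze" is the grip in N (left out, the last holds). Time passes only in rows, so rows that repeat a pose let the fingers close, or fill a call up. It gives the time, the measured TCP pose, the force, the opening and the grip force at its end, in the units of the state.
- robot.state(): the state, without advancing time (a new reading comes with each control period).
- vision.capture(name): name is "scene" or "top" or "wrist"; returns the picture (480x640x3 uint8, red, green, blue); there is no depth.
- vision.get_calibration(name): a dict with "fx", "fy", "cx", "cy" (pixels), "rvec" (rotation vector, rad) and "tvec" (3), from world to camera coordinates, as OpenCV has them; the wrist camera has in their place "tool_from_camera" (4x4, takes a point from camera to tool coordinates, whose origin is the TCP and whose axes are the flange's). Camera axes: x right, y down, z forward; pixel columns grow to the right and rows downward; lengths in mm; the calibration is good to about 2 mm. A picture is of the moment at which its call begins: read the wrist's pose just before it. get_calibration takes no time and is no camera call.
- robot.finish_job(): hands the job in; it is judged then, once.
The state is a dict: "time_s": time; "joint_pos": joint angles; "dq": joint speeds; "joint_torque": joint torques, N m; "tool_pos": TCP position; "ee_rot": TCP orientation; "contact_force": force on the tool from outside, world axes, zero at the start; "moment": the same for the moment, N m; "width": opening from 0.0 (shut) to 1.0 (fully open); "grasp_force": force on a finger pad.
Only numpy, scipy, OpenCV 4.12 (cv2) and the standard library are available. Lean on these libraries where they do the work, as an engineer would, in place of code of your own. Each camera call takes 0.05 s, during which the arm holds its last target. There are 200 camera calls.

## Task

Get ready to serve: seat the small oblong white dish squarely in the recess of its wooden board, flat on the bottom of the recess, and let go of it. Then take the kitchen tongs, close them on the potato that lies on the steel tray, and hold the potato lifted in the tongs over the middle of the dish, well clear of it; finish while still holding it there. Never touch the potato with the gripper itself, and leave the yoghurt pot and the garlic bulb where they are.

Things in the scene. Friction and masses are not known exactly. Their poses are not given: they have to be found in the camera images.
- dish_center (a point): Small oblong open dish of white ceramic, 150 long (its x) x 66 wide (y) x 28 high, walls 4 thick, 0.25 kg; a lug at each short end, 40 wide, makes it 172 long at the rim (lugs 21 above its underside). The point is its centre, 14 above its underside; z up. Can be gripped from above across the 66 width. Same either way round.
- board_recess (a point): Wooden serving board 206 long (its x) x 112 wide (y) x 16 high, does not move. In its middle a recess 158 x 74, 5 deep (4 of play all round for the dish). The point is the centre of the recess floor, 11 above the worktop; z up. The seated dish stands on this floor, its length along the board's.
- tongs_grip (a point): Sprung steel kitchen tongs lying on their side on the worktop, 22 high, 230 long, 0.14 kg, arms spread level, a black pad 50 long outside each arm. The point is midway between the pads, 11 above the underside; x along the tongs to the tips, z up. Open (at rest) they measure 62 over the pads. Pressing the pads together closes them: 3 N to begin, 5 N to reach the potato, 20 to 30 N to hold it.
- tongs_heads (a point): Midway between the two heads of the tongs when open, 80 ahead of tongs_grip along its x (hinge 95 behind it). Heads are 60 long, 22 high. Inside gap 82 at rest, about 74 when the pads are pressed to 58 (enough to carry the tongs), 52 and parallel when pressed to 46: 1.8 mm per mm at the pads.
- tongs_arm (a joint): Closing angle of the tongs in rad: 0 open (at rest), about 0.17 closed on something 52 wide, 0.42 shut.
- potato_center (a point): Brown potato, 52 (its x) x 79 (its y, the long axis) x 48 high, 0.11 kg, lying on the tray. The point is its centre, half-way up, about 28 above the worktop. The tongs take it across its 52 width, lying along its long axis, heads beside it.
- tray: Flat steel tray 160 (x) x 200 (y) x 4 high, fixed; origin at the centre of its underside.
- yoghurt: White and red yoghurt pot, 72 wide, 71 high, at the far left corner; origin at the centre of its underside. To be left alone.
- garlic: Garlic bulb, 60 wide, 59 high, behind the gap between board and tray; origin at the centre of its underside. To be left alone.

How it is judged:
By the outcome, as a careful person would: the job done as asked, in the order asked, and still so for the second after the job is handed in, while the arm keeps its last pose, push and grip.
It also fails if it takes over 51 s, if anything falls off the work surface, if the arm or the gripper's body presses on something with over 40 N, if the wrist force passes 120 N, or if a joint passes its speed limit or range.

## Working session

There is one attempt and no reset: what is moved stays moved. The work goes in short steps, Python scripts to look and compute and a tool call to move; the robot and the scene stay as the last step left them, time stands still between calls to the robot, and variables do not carry over. Pictures are saved under pics/ and viewed, at most 10 in all, crops included, and the job is handed in when it is done.

Besides the shell and the picture viewer there is one more tool, called as name(argument=value, ...), one argument or row to a line, values as JSON. play_rows: Moves the arm, as the interface text tells. Its arguments: {"type":"object","properties":{"targets":{"type":"array","items":{"type":"object","properties":{"x":{"type":"number"},"y":{"type":"number"},"z":{"type":"number"},"wx":{"type":"number"},"wy":{"type":"number"},"wz":{"type":"number"},"claw":{"type":"number"}}}},"squeeze":{"type":"number"}},"required":["targets"]}

```bash
ls; mkdir -p pics; python3 - <<'E'
from cell import robot, vision
import cv2
s=robot.state(); print({k:(s[k]) for k in('time_s','tool_pos','ee_rot','width','contact_force')})
for n in('top','scene'):
    cv2.imwrite(f'pics/{n}0.png',vision.capture(n)[:,:,::-1]); print(vision.get_calibration(n))
print(vision.get_calibration('wrist'))
E
```

```text
pics
{'time_s': 0.0, 'tool_pos': array([165.2774326 , 550.24165247, 235.13624093]), 'ee_rot': array([[-9.57713456e-01,  2.87723218e-01, -5.35299664e-04],
       [ 2.87723714e-01,  9.57712007e-01, -1.66647719e-03],
       [ 3.31787352e-05, -1.75002604e-03, -9.99998468e-01]]), 'width': 0.9989838219826596, 'contact_force': array([ 0.17529224, -0.30727985, -0.63469966])}
{'fx': 584.090285599555, 'fy': 584.090285599555, 'cx': 318.63046986892886, 'cy': 246.80264688030252, 'rvec': array([ 2.03921763, -2.15143833,  0.25021382]), 'tvec': array([-188.09233589,  521.17635885, 1066.12389203])}
{'fx': 542.8040311236023, 'fy': 542.8040311236023, 'cx': 310.1818354900578, 'cy': 244.10905589038688, 'rvec': array([ 2.21030961, -1.05134599,  0.43027186]), 'tvec': array([-459.31510502,  235.87551332,  834.66494057])}
{'fx': 376.8489374248079, 'fy': 376.8489374248079, 'cx': 322.0188047625847, 'cy': 238.47175388953517, 'tool_from_camera': array([[-8.20489506e-04, -9.69347583e-01, -2.45692065e-01,
         6.88459913e+01],
       [ 9.99999118e-01, -5.38803487e-04, -1.21371818e-03,
         1.93497716e-01],
       [ 1.04413504e-03, -2.45692844e-01,  9.69347170e-01,
        -1.48527189e+02],
       [ 0.00000000e+00,  0.00000000e+00,  0.00000000e+00,
         1.00000000e+00]])}
```

View pics/top0.png

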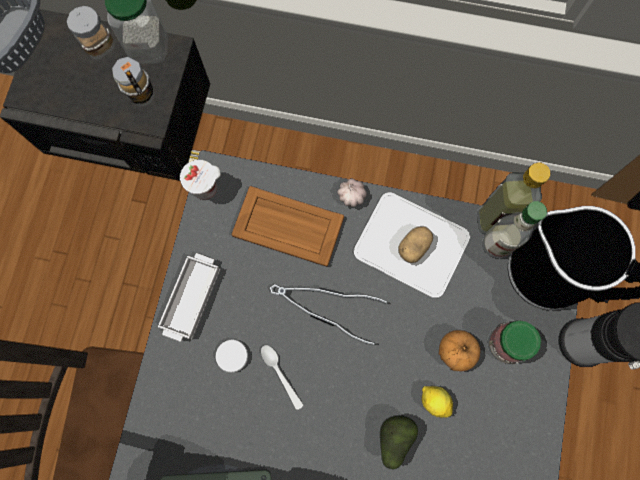

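View pics/scene0.png

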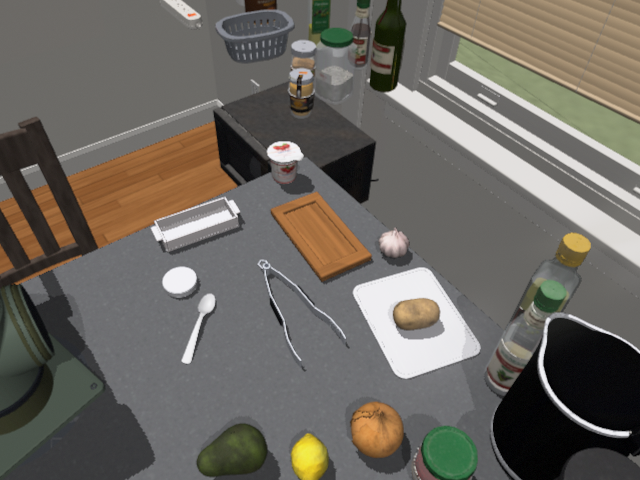

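The top view shows the dish at about (190,296), the board at (288,226), the tongs from the hinge (277,290) to the tips (388,301) and (376,343), and the potato at (415,244). I'll zoom in to get the corners.

```bash
cat > h.py <<'E'
from cell import robot, vision
import cv2, numpy as np
from scipy.spatial.transform import Rotation as Ro
def cam(n, st=None):
    c=vision.get_calibration(n); K=np.array([[c['fx'],0,c['cx']],[0,c['fy'],c['cy']],[0,0,1]])
    if n=='wrist':
        T=np.eye(4);T[:3,:3]=st['ee_rot'];T[:3,3]=st['tool_pos']; M=np.linalg.inv(T@c['tool_from_camera'])
        return K,M[:3,:3],M[:3,3]
    return K,cv2.Rodrigues(c['rvec'])[0],c['tvec']
def pt(n,uv,z,st=None):
    K,R,t=cam(n,st); o=-R.T@t; d=R.T@np.linalg.solve(K,[uv[0],uv[1],1.]); return o+d*(z-o[2])/d[2]
def px(n,P,st=None):
    K,R,t=cam(n,st); q=K@(R@np.asarray(P,float)+t); return q[:2]/q[2]
E
python3 - <<'E'
from h import *
im=cv2.imread('pics/top0.png')
cv2.imwrite('pics/c1.png',cv2.resize(im[180:380,150:300],None,fx=4,fy=3,interpolation=cv2.INTER_CUBIC)if 0 else cv2.resize(im[170:362,150:406],(800,600),interpolation=cv2.INTER_CUBIC))
for n,u,z in[('dish',(190,296),20),('board',(288,226),11),('hinge',(277,290),11),('t1',(388,301),11),('t2',(376,343),11),('pot',(415,244),28),('garlic',(351,193),30),('yog',(200,178),50)]: print(n,pt('top',u,z).round())
E
```

```text
dish [435.  42.  20.]
board [ 569. -156.   11.]
hinge [ 439. -129.   11.]
t1 [ 405. -347.   11.]
t2 [ 325. -317.   11.]
pot [ 514. -408.   28.]
garlic [ 627. -288.   30.]
yog [668.  15.  50.]
```

View pics/c1.png

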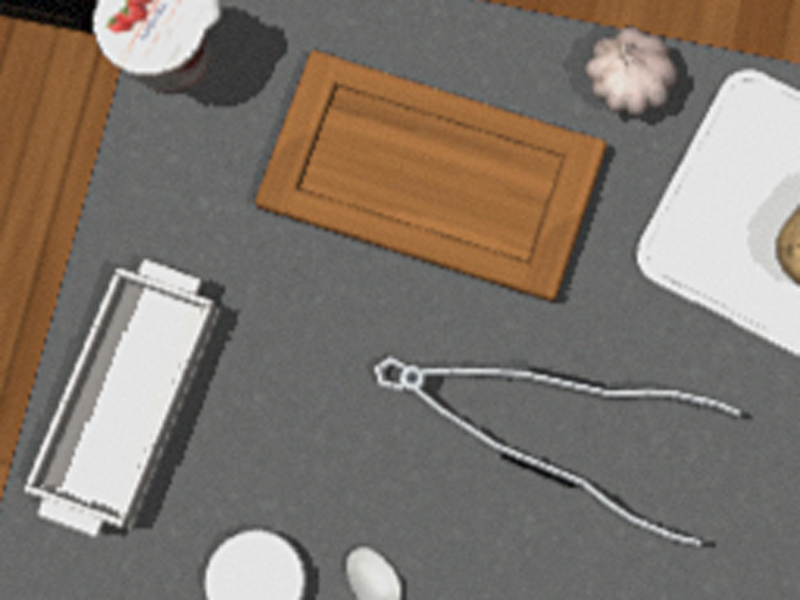

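The crop (scale 3.125, offset (150,170)) shows four groups of points:
- **Board corners:** (312,50), (607,142), (553,299), (257,203).
- **Dish rim corners:** (120,268), (216,303), (125,526), (27,490).
- **Tongs:** hinge (411,377), tips (745,413) and (707,543).
- **Pads:** (575,383) and (538,470).

```bash
cat >> h.py <<'E'
def crop(q): return np.array(q,float)/3.125+[150,170]-0.34
def rect(P):
    (c,s,a)=cv2.minAreaRect(np.array(P)[:,:2].astype(np.float32)); return c,s,a
E
python3 - <<'E'
from h import *
for n,q,z in[('board',[(312,50),(607,142),(553,299),(257,203)],16),('dish',[(120,268),(216,303),(125,526),(27,490)],28)]:
    P=np.array([pt('top',crop(p),z) for p in q]); L=[np.linalg.norm(P[i]-P[i-1]) for i in range(4)]
    d=(P[1]-P[0])+(P[2]-P[3]) if n=='board' else (P[3]-P[0])+(P[2]-P[1])
    print(n,P.mean(0).round(1),np.round(L),'ang',np.arctan2(d[1],d[0]).round(4))
H,a,b,p,q=[pt('top',crop(p),z) for p,z in[((411,377),20),((745,413),20),((707,543),20),((575,383),20),((538,470),20)]]
d=(a+b)/2-H; u=d/np.linalg.norm(d); print('tongs',H.round(),np.linalg.norm(d),'ang',np.arctan2(d[1],d[0]).round(3),'grip',(H+95*u).round(1),((p+q)/2).round(1),np.linalg.norm(a-b),np.linalg.norm(p-q))
im=cv2.imread('pics/top0.png'); hsv=cv2.cvtColor(im,cv2.COLOR_BGR2HSV)[190:300,360:465]
m=((hsv[...,1]>70)&(hsv[...,2]>60)).astype(np.uint8)
n,l,s,c=cv2.connectedComponentsWithStats(m);k=1+s[1:,4].argmax()
ct=max(cv2.findContours((l==k).astype(np.uint8),0,1)[0],key=len)
W=np.array([pt('top',(x[0][0]+360,x[0][1]+190),28)[:2] for x in ct],np.float32);e=cv2.fitEllipse(W);print('potato',e,s[k])
c=pt('top',(414,246),4); 
E
```

```text
board [ 570.6 -155.9   16. ] [109. 204. 110. 202.] ang -1.9426
dish [433.3  42.2  28. ] [149.  66. 149.  66.] ang 2.7444
tongs [ 436. -138.   20.] 206.75464113582834 ang -1.935 grip [ 402.6 -226.5   20. ] [ 400.4 -227.6   20. ] 84.53695444664136 59.426384808965174
potato ((513.8761596679688, -408.4465637207031), (50.699737548828125, 82.09781646728516), 47.398780822753906) [ 39  37  34  36 837]
```

Measured sizes match the given ones: dish 149x66, board about 203x110, pads about 60, potato 51x82. Next is a helper that tracks the commanded pose and converts targets into move units.

```bash
cat > plan.py <<'E'
import sys,json,os
from h import *
# usage: plan.py x y z yaw_deg(of tool y) ; prints units from last commanded pose, stores rounded result
f='cmd.json'; c=json.load(open(f)) if os.path.exists(f) else [165.416,550.707,235.976,73.28]
def plan(x,y,z,yaw):
    global c
    a=np.radians(c[3]); yv=np.array([np.cos(a),np.sin(a),0]); zv=np.array([0,0,-1.]); xv=np.cross(yv,zv)
    R=np.c_[xv,yv,zv]; d=R.T@(np.array([x,y,z])-c[:3]); u=np.round(d/500,3); w=round(-(yaw-c[3])/45,3)
    print(dict(zip('xyz',u)),'wz',w,'dist',np.linalg.norm(d).round(),'rows',max(np.linalg.norm(d)/62.5,abs(w)*45/10.7).round(1))
    c=list(np.array(c[:3])+R@(u*500))+[c[3]-45*w]
if __name__=='__main__':
    A=list(map(float,sys.argv[1:]))
    for i in range(0,len(A),4): plan(*A[i:i+4])
    json.dump(c,open(f,'w')); print(np.round(c,2))
E
python3 plan.py 320 260 190 67.2 433.3 42.2 120 67.2; cat cmd.json
python3 -c "
from h import *
print(px('top',[0,0,0]),px('top',[165,550,0]))"
```

```text
{'x': np.float64(-0.463), 'y': np.float64(-0.468), 'z': np.float64(0.092)} wz 0.135 dist 332.0 rows 5.3
{'x': np.float64(-0.378), 'y': np.float64(-0.314), 'z': np.float64(0.14)} wz 0.0 dist 255.0 rows 4.1
[433.22  42.04 119.98  67.2 ]
[433.21928884257306, 42.0356006750867, 119.976, 67.205][215.58155875 532.3361112 ] [-77.16604676 453.70552023]
```

play_rows(
  targets=[
    {"x": -0.463, "y": -0.468, "z": 0.092, "wz": 0.135, "claw": 1},
    {"x": -0.463, "y": -0.468, "z": 0.092, "wz": 0.135, "claw": 1},
    {"x": -0.463, "y": -0.468, "z": 0.092, "wz": 0.135, "claw": 1},
    {"x": -0.463, "y": -0.468, "z": 0.092, "wz": 0.135, "claw": 1},
    {"x": -0.463, "y": -0.468, "z": 0.092, "wz": 0.135, "claw": 1},
    {"x": -0.463, "y": -0.468, "z": 0.092, "wz": 0.135, "claw": 1},
    {"x": -0.463, "y": -0.468, "z": 0.092, "wz": 0.135, "claw": 1},
    {"x": -0.463, "y": -0.468, "z": 0.092, "wz": 0.135, "claw": 1},
  ],
)

```text
$.targets[0]: bad value
```

play_rows(
  targets=[
    {"x": -0.378, "y": -0.314, "z": 0.14, "claw": 1},
    {"x": -0.378, "y": -0.314, "z": 0.14, "claw": 1},
    {"x": -0.378, "y": -0.314, "z": 0.14, "claw": 1},
    {"x": -0.378, "y": -0.314, "z": 0.14, "claw": 1},
    {"x": -0.378, "y": -0.314, "z": 0.14, "claw": 1},
    {"x": -0.378, "y": -0.314, "z": 0.14, "claw": 1},
    {"x": -0.378, "y": -0.314, "z": 0.14, "claw": 1},
    {"x": -0.378, "y": -0.314, "z": 0.14, "claw": 1},
  ],
)

```text
$.targets[0]: bad value
```

```bash
python3 - <<'E'
from h import *
s=robot.state(); im=vision.capture('wrist'); cv2.imwrite('pics/w1.png',im[:,:,::-1])
y=s['ee_rot'][:,1]; print(s['tool_pos'],np.degrees(np.arctan2(y[1],y[0])),s['ee_rot'][:,2])
np.savez('w1.npz',ee_rot=s['ee_rot'],tool_pos=s['tool_pos'])
a=np.radians(-22.8);u=np.array([np.cos(a),np.sin(a),0]);v=np.array([-u[1],u[0],0])
for i,j in((1,1),(1,-1),(-1,-1),(-1,1)): print(px('wrist',np.array([433.3,42.2,28])+75*i*u+33*j*v,s).round())
E
```

```text
[165.28109095 550.28853714 235.21704878] 73.28227068002482 [-4.59073395e-04 -1.50651919e-03 -9.99998760e-01]
[ 21. 588.]
[-31. 583.]
[-47. 489.]
[ 10. 494.]
```

View pics/w1.png

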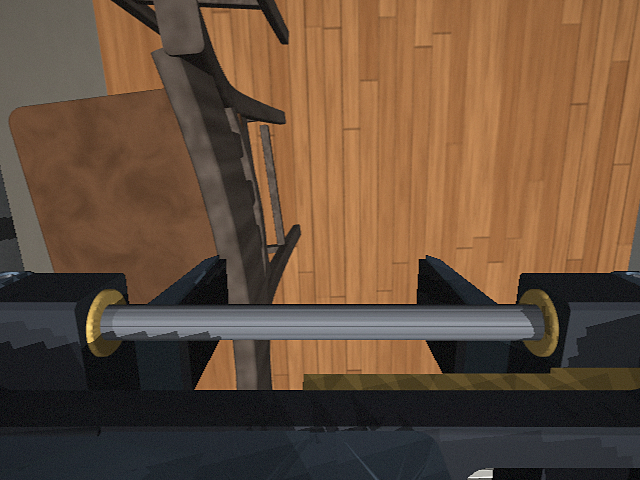

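Both calls were refused, so the arm is still at the start, and the picture shows only floor and a chair. I'll resend with every key in each row.

play_rows(
  targets=[
    {"x": -0.463, "y": -0.468, "z": 0.092, "wx": 0, "wy": 0, "wz": 0.135, "claw": 1},
    {"x": -0.463, "y": -0.468, "z": 0.092, "wx": 0, "wy": 0, "wz": 0.135, "claw": 1},
    {"x": -0.463, "y": -0.468, "z": 0.092, "wx": 0, "wy": 0, "wz": 0.135, "claw": 1},
    {"x": -0.463, "y": -0.468, "z": 0.092, "wx": 0, "wy": 0, "wz": 0.135, "claw": 1},
    {"x": -0.463, "y": -0.468, "z": 0.092, "wx": 0, "wy": 0, "wz": 0.135, "claw": 1},
    {"x": -0.463, "y": -0.468, "z": 0.092, "wx": 0, "wy": 0, "wz": 0.135, "claw": 1},
    {"x": -0.463, "y": -0.468, "z": 0.092, "wx": 0, "wy": 0, "wz": 0.135, "claw": 1},
    {"x": -0.463, "y": -0.468, "z": 0.092, "wx": 0, "wy": 0, "wz": 0.135, "claw": 1},
  ],
)

```text
time_s: 1.15
tool_pos: [319.7, 260.6, 190.1]
ee_rot: [[-0.922, 0.387, 0.0], [0.387, 0.922, 0.001], [0.0, 0.001, -1.0]]
contact_force: [-0.3, -0.2, -0.7]
width: 0.997
grasp_force: 0.0
```

play_rows(
  targets=[
    {"x": -0.378, "y": -0.314, "z": 0.14, "wx": 0, "wy": 0, "wz": 0, "claw": 1},
    {"x": -0.378, "y": -0.314, "z": 0.14, "wx": 0, "wy": 0, "wz": 0, "claw": 1},
    {"x": -0.378, "y": -0.314, "z": 0.14, "wx": 0, "wy": 0, "wz": 0, "claw": 1},
    {"x": -0.378, "y": -0.314, "z": 0.14, "wx": 0, "wy": 0, "wz": 0, "claw": 1},
    {"x": -0.378, "y": -0.314, "z": 0.14, "wx": 0, "wy": 0, "wz": 0, "claw": 1},
    {"x": -0.378, "y": -0.314, "z": 0.14, "wx": 0, "wy": 0, "wz": 0, "claw": 1},
    {"x": -0.378, "y": -0.314, "z": 0.14, "wx": 0, "wy": 0, "wz": 0, "claw": 1},
    {"x": -0.378, "y": -0.314, "z": 0.14, "wx": 0, "wy": 0, "wz": 0, "claw": 1},
  ],
)

```text
time_s: 2.15
tool_pos: [433.0, 43.4, 120.4]
ee_rot: [[-0.923, 0.385, 0.001], [0.385, 0.923, 0.0], [-0.001, 0.001, -1.0]]
contact_force: [-0.4, -1.0, -0.4]
width: 0.996
grasp_force: 0.0
```

```bash
python3 - <<'E'
from h import *
s=robot.state(); im=vision.capture('wrist')[:,:,::-1].copy()
y=s['ee_rot'][:,1]; print(s['tool_pos'],np.degrees(np.arctan2(y[1],y[0])))
a=np.radians(-22.8);u=np.array([np.cos(a),np.sin(a),0]);v=np.array([-u[1],u[0],0])
for i,j in((1,1),(1,-1),(-1,-1),(-1,1)):
    q=px('wrist',np.array([433.3,42.2,28])+75*i*u+33*j*v,s); print(q.round()); cv2.circle(im,tuple(int(k) for k in q.round()),3,(0,0,255),-1)
cv2.imwrite('pics/w2.png',im); print(robot.state()['time_s'])
E
python3 plan.py 433.3 42.2 32 67.2
```

```text
[432.9789215   43.42220762 120.37601949] 67.35183334053232
[367. 352.]
[274. 352.]
[267. 134.]
[374. 134.]
2.2
{'x': np.float64(-0.0), 'y': np.float64(0.0), 'z': np.float64(0.176)} wz 0.0 dist 88.0 rows 1.4
[433.22  42.04  31.98  67.2 ]
```

View pics/w2.png

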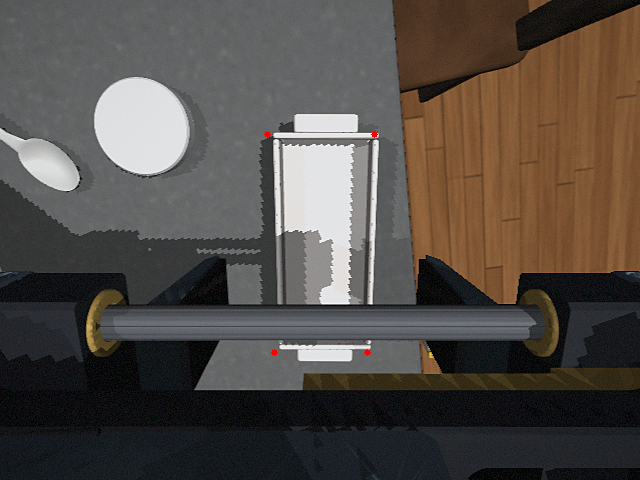

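The dish fills about (273–379, 133–350), centred between the fingers to within about 3 mm. I'll descend with a 2 mm correction in tool y, then grip.

play_rows(
  targets=[
    {"x": 0, "y": 0.004, "z": 0.1, "wx": 0, "wy": 0, "wz": 0, "claw": 1},
    {"x": 0, "y": 0.004, "z": 0.15, "wx": 0, "wy": 0, "wz": 0, "claw": 1},
    {"x": 0, "y": 0.004, "z": 0.176, "wx": 0, "wy": 0, "wz": 0, "claw": 1},
    {"x": 0, "y": 0.004, "z": 0.176, "wx": 0, "wy": 0, "wz": 0, "claw": 1},
    {"x": 0, "y": 0.004, "z": 0.176, "wx": 0, "wy": 0, "wz": 0, "claw": 0.2},
    {"x": 0, "y": 0.004, "z": 0.176, "wx": 0, "wy": 0, "wz": 0, "claw": 0.2},
    {"x": 0, "y": 0.004, "z": 0.176, "wx": 0, "wy": 0, "wz": 0, "claw": 0.2},
    {"x": 0, "y": 0.004, "z": 0.176, "wx": 0, "wy": 0, "wz": 0, "claw": 0.2},
  ],
  squeeze=20,
)

```text
time_s: 3.2
tool_pos: [434.6, 44.0, 32.6]
ee_rot: [[-0.922, 0.388, 0.002], [0.388, 0.922, 0.0], [-0.001, 0.001, -1.0]]
contact_force: [-0.3, 1.1, 5.2]
width: 0.722
grasp_force: 20.0
```

```bash
python3 - <<'E'
import json,math
c=json.load(open('cmd.json')); a=math.radians(c[3]); c[0]+=2*math.cos(a); c[1]+=2*math.sin(a); json.dump(c,open('cmd.json','w'))
from cell import robot
s=robot.state(); print(s['time_s'],s['tool_pos'],s['width']*91,s['grasp_force'],s['contact_force'])
E
python3 plan.py 436 44 120 30  570.6 -155.9 110 -21.3; 
```

```text
3.2 [434.61235637  44.022284    32.62827572] 65.73572271766558 20.000936686992645 [-0.2786246   1.11561486  5.20765716]Traceback (most recent call last):
  File "plan.py", line 13, in <module>
    for i in range(0,len(A),4): plan(*A[i:i+4])
                                ~~~~^^^^^^^^^^^
  File "plan.py", line 9, in plan
    print(dict(zip('xyz',u)),'wz',w,'dist',np.linalg.norm(d).round(),'rows',max(np.linalg.norm(d)/62.5,abs(w)*45/10.7).round(1))
                                                                            ^^^^^^^^^^^^^^^^^^^^^^^^^^^^^^^^^^^^^^^^^^^^^^^^
AttributeError: 'float' object has no attribute 'round'
```

```bash
sed -i 's/max(np.linalg.norm(d)\/62.5,abs(w)\*45\/10.7).round(1)/round(float(max(np.linalg.norm(d)\/62.5,abs(w)*45\/10.7)),1)/; s/dict(zip(.xyz.,u))/u.tolist()/' plan.py; python3 plan.py 436 44 120 30  570.6 -155.9 100 -21.3
```

```text
[-0.004, 0.002, -0.176] wz 0.827 dist 88.0 rows 3.5
[-0.481, 0.033, 0.04] wz 1.14 dist 242.0 rows 4.8
[ 570.73 -156.03   99.98  -21.31]
```

```bash
echo '[433.994,43.879,31.976,67.205]' > cmd.json; python3 plan.py 436 44 120 22.3  570.6 -155.9 100 -21.3
```

```text
[-0.004, 0.002, -0.176] wz 0.998 dist 88.0 rows 4.2
[-0.472, 0.097, 0.04] wz 0.969 dist 242.0 rows 4.1
[ 570.63 -155.93   99.98  -21.31]
```

play_rows(
  targets=[
    {"x": -0.004, "y": 0.002, "z": -0.05, "wx": 0, "wy": 0, "wz": 0, "claw": 0.2},
    {"x": -0.004, "y": 0.002, "z": -0.12, "wx": 0, "wy": 0, "wz": 0, "claw": 0.2},
    {"x": -0.004, "y": 0.002, "z": -0.176, "wx": 0, "wy": 0, "wz": 0.2, "claw": 0.2},
    {"x": -0.004, "y": 0.002, "z": -0.176, "wx": 0, "wy": 0, "wz": 0.4, "claw": 0.2},
    {"x": -0.004, "y": 0.002, "z": -0.176, "wx": 0, "wy": 0, "wz": 0.6, "claw": 0.2},
    {"x": -0.004, "y": 0.002, "z": -0.176, "wx": 0, "wy": 0, "wz": 0.8, "claw": 0.2},
    {"x": -0.004, "y": 0.002, "z": -0.176, "wx": 0, "wy": 0, "wz": 0.998, "claw": 0.2},
    {"x": -0.004, "y": 0.002, "z": -0.176, "wx": 0, "wy": 0, "wz": 0.998, "claw": 0.2},
  ],
)

```text
time_s: 4.2
tool_pos: [435.6, 43.9, 119.5]
ee_rot: [[-0.381, 0.925, -0.001], [0.925, 0.381, -0.0], [0.0, -0.001, -1.0]]
contact_force: [-0.1, -0.2, -2.1]
width: 0.72
grasp_force: 20.0
```

play_rows(
  targets=[
    {"x": -0.08, "y": 0.016, "z": 0, "wx": 0, "wy": 0, "wz": 0.16, "claw": 0.2},
    {"x": -0.16, "y": 0.032, "z": 0, "wx": 0, "wy": 0, "wz": 0.32, "claw": 0.2},
    {"x": -0.24, "y": 0.05, "z": 0, "wx": 0, "wy": 0, "wz": 0.5, "claw": 0.2},
    {"x": -0.32, "y": 0.066, "z": 0.02, "wx": 0, "wy": 0, "wz": 0.7, "claw": 0.2},
    {"x": -0.41, "y": 0.084, "z": 0.04, "wx": 0, "wy": 0, "wz": 0.86, "claw": 0.2},
    {"x": -0.472, "y": 0.097, "z": 0.04, "wx": 0, "wy": 0, "wz": 0.969, "claw": 0.2},
    {"x": -0.472, "y": 0.097, "z": 0.04, "wx": 0, "wy": 0, "wz": 0.969, "claw": 0.2},
    {"x": -0.472, "y": 0.097, "z": 0.04, "wx": 0, "wy": 0, "wz": 0.969, "claw": 0.2},
  ],
)

```text
time_s: 5.2
tool_pos: [569.7, -155.4, 99.3]
ee_rot: [[0.362, 0.932, -0.002], [0.932, -0.362, 0.001], [0.0, -0.002, -1.0]]
contact_force: [-1.0, 0.3, -1.8]
width: 0.724
grasp_force: 20.0
```

```bash
python3 - <<'E'
from h import *
s=robot.state(); im=vision.capture('wrist')[:,:,::-1].copy(); cv2.imwrite('pics/w3raw.png',im)
y=s['ee_rot'][:,1]; print(s['tool_pos'],np.degrees(np.arctan2(y[1],y[0])),s['width'],s['grasp_force'])
np.savez('w3.npz',ee_rot=s['ee_rot'],tool_pos=s['tool_pos'])
a=np.radians(68.7);u=np.array([np.cos(a),np.sin(a),0]);v=np.array([-u[1],u[0],0])
for L,W,c in((103,56,(0,0,255)),(79,37,(255,0,0))):
  for i,j in((1,1),(1,-1),(-1,-1),(-1,1)):
    q=px('wrist',np.array([570.6,-155.9,16])+L*i*u+W*j*v,s); print(q.round()); cv2.circle(im,tuple(int(k) for k in q.round()),2,c,-1)
cv2.imwrite('pics/w3.png',im[100:])
E
```

```text
[ 569.66290758 -155.40125014   99.29446073] -21.20568749952837 0.7237542712331826 19.998875856399536
[227.  82.]
[422.  82.]
[403. 393.]
[245. 393.]
[261. 125.]
[387. 126.]
[377. 363.]
[270. 363.]
```

View pics/w3.png

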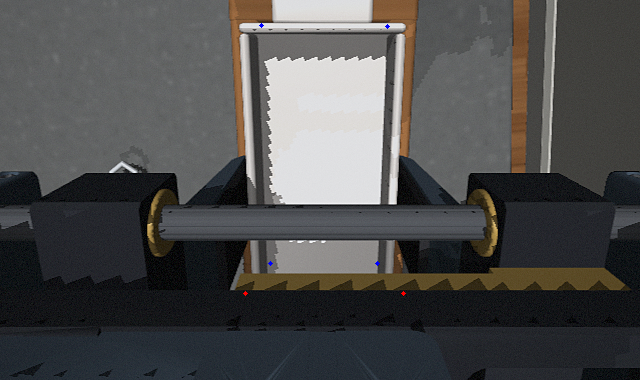

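```bash
python3 - <<'E'
from h import *
im=cv2.imread('pics/w3raw.png')
c=im[40:260,190:450]; cv2.imwrite('pics/c3.png',cv2.resize(c,None,fx=2.7,fy=2.7,interpolation=cv2.INTER_CUBIC))
E
```

```text
(no output)
```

View pics/c3.png

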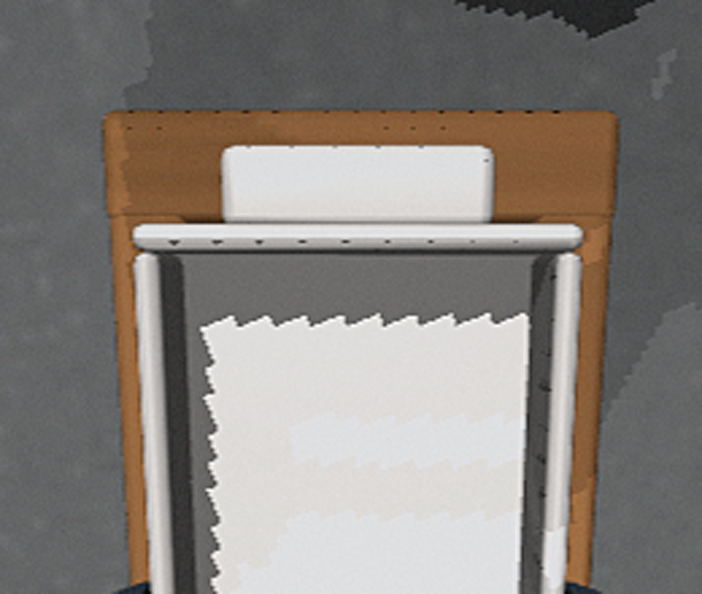

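The board's far edge is at row 81.5 (82 predicted), with its centre at column 323.7 and the dish's at 322.4. Edges are parallel, so lateral fit and angle are good. Next I'll check the fit along the length.

```bash
python3 - <<'E'
from h import *
s=dict(np.load('w3.npz')); a=np.radians(68.7);u=np.array([np.cos(a),np.sin(a),0]);v=np.array([-u[1],u[0],0])
B=np.array([570.6,-155.9,0])
for n,q,z,ex in(('rim',(322.4,123.3),95.3,75),('lug',(322.4,94),88.3,86),('board',(323.7,81.5),16,103)):
    p=pt('wrist',q,z,s)-B; print(n,'along',p@u,'minus',ex,'=',p@u-ex,'across',p@v)
E
python3 plan.py 570.6 -155.9 42.5 -21.3
```

```text
rim along 76.48293435921583 minus 75 = 1.4829343592158324 across 0.9498564353564518
lug along 87.97994983262181 minus 86 = 1.9799498326218128 across 0.971224222716895
board along 103.21856082975916 minus 103 = 0.2185608297591557 across 0.33472254297158344
[0.0, -0.0, 0.115] wz -0.0 dist 57.0 rows 0.9
[ 570.63 -155.93   42.48  -21.31]
```

play_rows(
  targets=[
    {"x": -0.003, "y": 0.001, "z": 0.03, "wx": 0, "wy": 0, "wz": 0, "claw": 0.2},
    {"x": -0.003, "y": 0.001, "z": 0.06, "wx": 0, "wy": 0, "wz": 0, "claw": 0.2},
    {"x": -0.003, "y": 0.001, "z": 0.085, "wx": 0, "wy": 0, "wz": 0, "claw": 0.2},
    {"x": -0.003, "y": 0.001, "z": 0.1, "wx": 0, "wy": 0, "wz": 0, "claw": 0.2},
    {"x": -0.003, "y": 0.001, "z": 0.107, "wx": 0, "wy": 0, "wz": 0, "claw": 0.2},
    {"x": -0.003, "y": 0.001, "z": 0.111, "wx": 0, "wy": 0, "wz": 0, "claw": 0.2},
    {"x": -0.003, "y": 0.001, "z": 0.113, "wx": 0, "wy": 0, "wz": 0, "claw": 0.2},
    {"x": -0.003, "y": 0.001, "z": 0.113, "wx": 0, "wy": 0, "wz": 0, "claw": 0.2},
  ],
)

```text
time_s: 6.25
tool_pos: [570.8, -157.6, 43.8]
ee_rot: [[0.363, 0.932, 0.001], [0.932, -0.363, -0.0], [0.0, 0.001, -1.0]]
contact_force: [0.3, -1.1, -1.7]
width: 0.72
grasp_force: 20.0
```

play_rows(
  targets=[
    {"x": 0, "y": 0, "z": 0.001, "wx": 0, "wy": 0, "wz": 0, "claw": 0.2},
    {"x": 0, "y": 0, "z": 0.002, "wx": 0, "wy": 0, "wz": 0, "claw": 0.2},
    {"x": 0, "y": 0, "z": 0.002, "wx": 0, "wy": 0, "wz": 0, "claw": 0.2},
    {"x": 0, "y": 0, "z": 0.002, "wx": 0, "wy": 0, "wz": 0, "claw": 0.7},
    {"x": 0, "y": 0, "z": 0.002, "wx": 0, "wy": 0, "wz": 0, "claw": 0.7},
    {"x": 0, "y": 0, "z": 0.002, "wx": 0, "wy": 0, "wz": 0, "claw": 0.7},
    {"x": 0, "y": 0, "z": -0.05, "wx": 0, "wy": 0, "wz": 0, "claw": 0.8},
    {"x": 0, "y": 0, "z": -0.14, "wx": 0, "wy": 0, "wz": 0, "claw": 1},
  ],
)

```text
time_s: 7.25
tool_pos: [569.4, -157.2, 112.4]
ee_rot: [[0.363, 0.932, -0.004], [0.932, -0.363, 0.001], [-0.0, -0.005, -1.0]]
contact_force: [0.9, 0.2, -0.4]
width: 0.975
grasp_force: 0.0
```

```bash
python3 - <<'E'
from h import *
im=vision.capture('scene')[:,:,::-1]; t=vision.capture('top')[:,:,::-1]
A=cv2.resize(im[170:300,250:400],(400,347),interpolation=cv2.INTER_CUBIC); B=cv2.resize(t[170:300,220:370],(400,347),interpolation=cv2.INTER_CUBIC)
cv2.imwrite('pics/placed.png',np.hstack([A,B]))
s=robot.state(); print(s['tool_pos'],s['width'],s['contact_force'])
import json; json.dump([570.63-1.5*.363+.5*.932,-155.93-1.5*.932-.5*.363,99.976-57.5+70,-21.31],open('cmd.json','w'))
E
python3 plan.py 401.5 -227 110 -20.9
```

```text
[ 573.7309573  -158.40421402  118.10929999] 1.0012543040396993 [ 0.18870139 -0.53195723  0.94579108]
[-0.252, -0.264, 0.005] wz -0.009 dist 183.0 rows 2.9
[ 401.79 -226.92  109.98  -20.9 ]
```

View pics/placed.png

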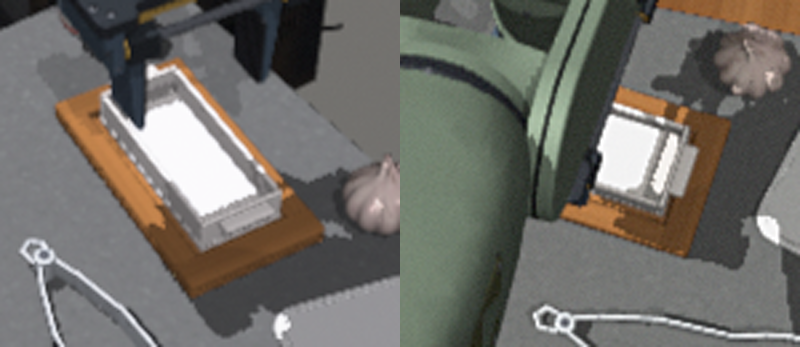

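The dish looks seated, with the lug over the board and the rim parallel. I'll confirm once the arm is clear, and move above the tongs now.

play_rows(
  targets=[
    {"x": -0.08, "y": -0.084, "z": 0, "wx": 0, "wy": 0, "wz": -0.009, "claw": 1},
    {"x": -0.16, "y": -0.168, "z": 0.005, "wx": 0, "wy": 0, "wz": -0.009, "claw": 1},
    {"x": -0.252, "y": -0.264, "z": 0.005, "wx": 0, "wy": 0, "wz": -0.009, "claw": 1},
    {"x": -0.252, "y": -0.264, "z": 0.005, "wx": 0, "wy": 0, "wz": -0.009, "claw": 1},
    {"x": -0.252, "y": -0.264, "z": 0.005, "wx": 0, "wy": 0, "wz": -0.009, "claw": 1},
    {"x": -0.252, "y": -0.264, "z": 0.005, "wx": 0, "wy": 0, "wz": -0.009, "claw": 1},
    {"x": -0.252, "y": -0.264, "z": 0.005, "wx": 0, "wy": 0, "wz": -0.009, "claw": 1},
    {"x": -0.252, "y": -0.264, "z": 0.005, "wx": 0, "wy": 0, "wz": -0.009, "claw": 1},
  ],
)

```text
time_s: 8.35
tool_pos: [402.4, -226.6, 110.8]
ee_rot: [[0.356, 0.935, -0.0], [0.935, -0.356, 0.0], [0.0, -0.0, -1.0]]
contact_force: [0.5, -0.2, -0.0]
width: 0.998
grasp_force: 0.0
```

```bash
python3 - <<'E'
from h import *
import json; c=json.load(open('cmd.json')); c[2]+=1; json.dump(c,open('cmd.json','w')); print(c)
s=robot.state(); im=vision.capture('wrist')[:,:,::-1].copy(); t=vision.capture('top')[:,:,::-1]
y=s['ee_rot'][:,1]; print(s['tool_pos'],np.degrees(np.arctan2(y[1],y[0])))
np.savez('w4.npz',ee_rot=s['ee_rot'],tool_pos=s['tool_pos'])
u=np.array([np.cos(-1.935),np.sin(-1.935),0]); v=np.array([-u[1],u[0],0]); G=np.array([401.5,-227,20])
for P in(G-95*u,G+31*v,G-31*v,G+110*u+41*v,G+110*u-41*v):
    q=px('wrist',P,s); print(q.round()); cv2.circle(im,tuple(int(k) for k in q.round()),3,(0,0,255),-1)
B=cv2.resize(t[180:280,220:370],(640,427),interpolation=cv2.INTER_CUBIC)
cv2.imwrite('pics/w4.png',cv2.resize(np.vstack([im[:,:],B]),(423,600)) if 0 else im); cv2.imwrite('pics/w4t.png',B)
E
```

```text
[401.7864852367939, -226.9239782590406, 110.976, -20.904999999999998]
[ 402.42365563 -226.6228871   110.75343533] -20.842154010996545
[321.  99.]
[368. 252.]
[274. 252.]
[377. 396.]
[265. 396.]
```

View pics/w4.png

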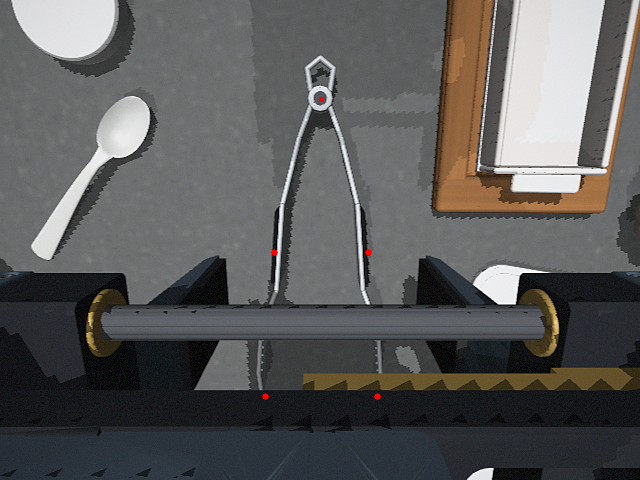

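The wrist view matches the prediction: hinge at (320,99), pads centred at column 321. I'll descend and press the pads to about 56 mm.

play_rows(
  targets=[
    {"x": 0, "y": 0, "z": 0.08, "wx": 0, "wy": 0, "wz": 0, "claw": 1},
    {"x": 0, "y": 0, "z": 0.14, "wx": 0, "wy": 0, "wz": 0, "claw": 1},
    {"x": 0, "y": 0, "z": 0.171, "wx": 0, "wy": 0, "wz": 0, "claw": 1},
    {"x": 0, "y": 0, "z": 0.171, "wx": 0, "wy": 0, "wz": 0, "claw": 1},
    {"x": 0, "y": 0, "z": 0.171, "wx": 0, "wy": 0, "wz": 0, "claw": 0.4},
    {"x": 0, "y": 0, "z": 0.171, "wx": 0, "wy": 0, "wz": 0, "claw": 0.24},
    {"x": 0, "y": 0, "z": 0.171, "wx": 0, "wy": 0, "wz": 0, "claw": 0.24},
    {"x": 0, "y": 0, "z": 0.171, "wx": 0, "wy": 0, "wz": 0, "claw": 0.24},
  ],
  squeeze=15,
)

```text
time_s: 9.45
tool_pos: [401.9, -227.0, 26.0]
ee_rot: [[0.357, 0.934, 0.001], [0.934, -0.357, -0.0], [-0.0, 0.001, -1.0]]
contact_force: [-1.1, 0.7, 5.2]
width: 0.626
grasp_force: 4.8
```

```bash
python3 plan.py 401.8 -226.9 25.5 -20.9 415 -240 140 13 455 -354 130 47.4
python3 - <<'E'
from h import *
print(robot.state()['width']*91,robot.state()['tool_pos'])
for z in(4,):
  im=cv2.imread('pics/top0.png')
  m=(im.min(2)>190).astype(np.uint8); n,l,s,c=cv2.connectedComponentsWithStats(m); i=l[270,400]; print(s[i])
  ct=max(cv2.findContours((l==i).astype(np.uint8),0,1)[0],key=len)
  print(cv2.minAreaRect(np.array([pt('top',p[0],4)[:2] for p in ct],np.float32)))
E
```

```text
[0.0, 0.0, 0.171] wz -0.0 dist 85.0 rows 1.4
[-0.015, 0.034, -0.229] wz -0.753 dist 116.0 rows 3.2
[-0.24, 0.027, 0.02] wz -0.765 dist 121.0 rows 3.2
[ 455.1  -353.9   129.98   47.4 ]
56.99375834793488 [ 401.91662903 -227.02654509   25.98367882]
[ 354  193  116  104 6158]
((521.1288452148438, -405.1197509765625), (199.05178833007812, 158.97206115722656), 59.15293884277344)
```

play_rows(
  targets=[
    {"x": 0, "y": 0, "z": -0.03, "wx": 0, "wy": 0, "wz": 0, "claw": 0.24},
    {"x": 0, "y": 0, "z": -0.09, "wx": 0, "wy": 0, "wz": 0, "claw": 0.24},
    {"x": -0.015, "y": 0.034, "z": -0.16, "wx": 0, "wy": 0, "wz": -0.1, "claw": 0.24},
    {"x": -0.015, "y": 0.034, "z": -0.22, "wx": 0, "wy": 0, "wz": -0.25, "claw": 0.24},
    {"x": -0.015, "y": 0.034, "z": -0.229, "wx": 0, "wy": 0, "wz": -0.42, "claw": 0.24},
    {"x": -0.015, "y": 0.034, "z": -0.229, "wx": 0, "wy": 0, "wz": -0.6, "claw": 0.24},
    {"x": -0.015, "y": 0.034, "z": -0.229, "wx": 0, "wy": 0, "wz": -0.72, "claw": 0.24},
    {"x": -0.015, "y": 0.034, "z": -0.229, "wx": 0, "wy": 0, "wz": -0.753, "claw": 0.24},
  ],
)

```text
time_s: 10.45
tool_pos: [414.8, -239.8, 139.7]
ee_rot: [[-0.225, 0.974, -0.0], [0.974, 0.225, 0.0], [0.0, -0.0, -1.0]]
contact_force: [0.4, -0.2, -0.9]
width: 0.622
grasp_force: 2.9
```

play_rows(
  targets=[
    {"x": -0.04, "y": 0.004, "z": 0, "wx": 0, "wy": 0, "wz": -0.12, "claw": 0.24},
    {"x": -0.1, "y": 0.011, "z": 0, "wx": 0, "wy": 0, "wz": -0.3, "claw": 0.24},
    {"x": -0.16, "y": 0.018, "z": 0, "wx": 0, "wy": 0, "wz": -0.48, "claw": 0.24},
    {"x": -0.2, "y": 0.023, "z": 0.01, "wx": 0, "wy": 0, "wz": -0.64, "claw": 0.24},
    {"x": -0.23, "y": 0.026, "z": 0.02, "wx": 0, "wy": 0, "wz": -0.74, "claw": 0.24},
    {"x": -0.24, "y": 0.027, "z": 0.02, "wx": 0, "wy": 0, "wz": -0.765, "claw": 0.24},
    {"x": -0.24, "y": 0.027, "z": 0.02, "wx": 0, "wy": 0, "wz": -0.765, "claw": 0.24},
    {"x": -0.24, "y": 0.027, "z": 0.02, "wx": 0, "wy": 0, "wz": -0.765, "claw": 0.24},
  ],
)

```text
time_s: 11.45
tool_pos: [454.9, -353.3, 130.1]
ee_rot: [[-0.736, 0.677, -0.0], [0.677, 0.736, 0.0], [0.0, 0.0, -1.0]]
contact_force: [-0.4, 0.6, -2.0]
width: 0.619
grasp_force: 2.8
```

```bash
python3 - <<'E'
from h import *
s=robot.state(); y=s['ee_rot'][:,1]; print(s['time_s'],s['tool_pos'],np.degrees(np.arctan2(y[1],y[0])),s['width']*91,s['grasp_force'])
a=vision.capture('scene')[:,:,::-1]; b=vision.capture('wrist')[:,:,::-1]
A=a[150:400,220:500]; B=cv2.resize(b,(520,390)); A=cv2.resize(A,(437,390),interpolation=cv2.INTER_CUBIC)
cv2.imwrite('pics/carry.png',cv2.resize(np.vstack([cv2.resize(A,(504,450)),]),None,fx=1.3,fy=1.3)); cv2.imwrite('pics/carryw.png',b)
for P in([513.9,-408.4,28],[570,-156,39]): print(px('scene',P),px('wrist',P,s))
E
```

```text
11.45 [ 454.92860394 -353.29617041  130.07391473] 47.375753548974394 56.31952091438944 2.801433228305541
[417.0374321  313.27864977] [321.36340623 350.84219589]
[320.3561221  222.82934268] [676.81552748 175.34516098]
```

View pics/carry.png

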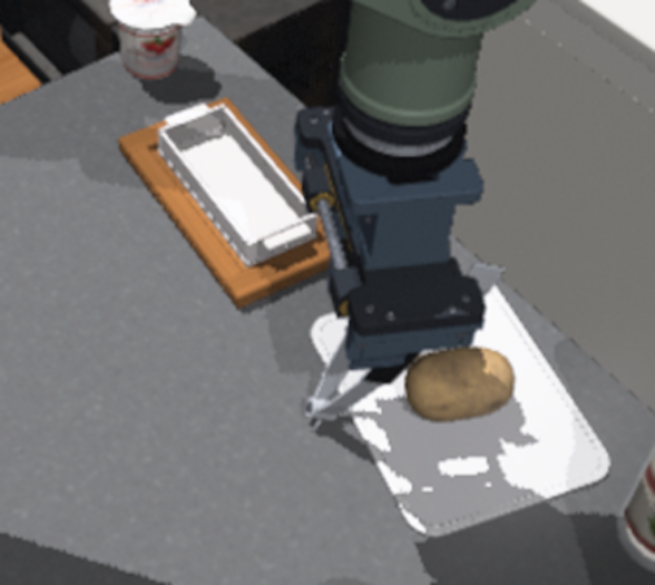

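```bash
python3 - <<'E'
from h import *
u=np.array([.736,-.677,0]);v=np.array([.677,.736,0]);T=np.array([455,-353.5,115])
for n,P in(('hinge',T-95*u),('h+',T+110*u+37*v),('h-',T+110*u-37*v)):
    q=px('scene',P); print(n,q.round(),((q-[220,150])*2.34).round())
E
```

```text
hinge [316. 293.] [225. 335.]
h+ [437. 261.] [507. 261.]
h- [451. 298.] [542. 346.]
```

View pics/carryw.png

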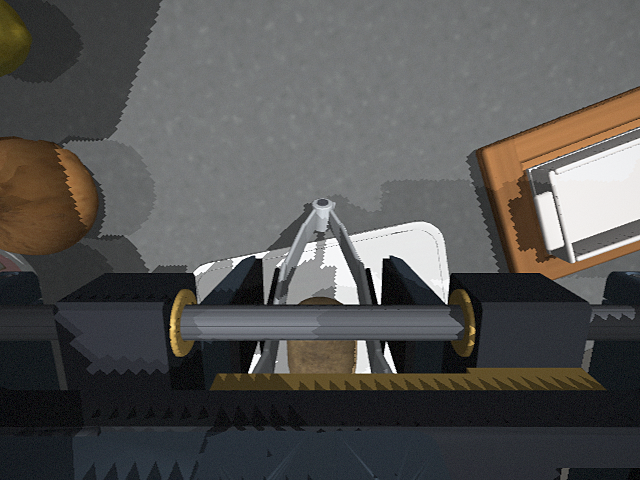

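The dish is properly seated, but the tongs have pitched with the hinge end hanging: it is at (322,205) in the wrist view. I'll estimate the angle.

```bash
python3 - <<'E'
from h import *
from scipy.optimize import least_squares
s=robot.state(); print(s['time_s'],s['contact_force'],s['moment'])
u=np.array([.736,-.677,0]);v=np.array([.677,.736,0]);T=np.array([455,-353.5,115.])
f=lambda q:np.r_[px('wrist',T-95*(np.cos(q[0])*u)+[0,0,-95*np.sin(q[0])+q[1]]+q[2]*u,s)-[322,205],px('scene',T-95*(np.cos(q[0])*u)+[0,0,-95*np.sin(q[0])+q[1]]+q[2]*u)-[354.6,324]]
r=least_squares(f,[.5,0,0]);print(r.x,r.fun, T-95*np.cos(r.x[0])*u+[0,0,-95*np.sin(r.x[0])+r.x[1]]+r.x[2]*u)
E
```

```text
11.55 [ 0.04286481 -0.86276949 -1.0092384 ] [ 0.03669408  0.00728886 -0.00730279]
[ 1.31141631 -6.08562302 -2.36148591] [-0.0696302   0.02150991 -0.05143471  0.00787356] [ 435.32876967 -335.40567537   17.09220515]
```

The tongs hang about 75° nose-up, so I'll lay them back where they were by dragging the hinge end. I've now viewed 11 pictures, one over the limit of 10, so from here I'll use only numeric image measurements.

```bash
python3 plan.py 440 -260 190 13  442.5 -121 160 -20.9; python3 - <<'E'
import numpy as np
# laying arc in tool frame: tool x = -u ; rows relative to start TCP at h=21
for i,t in enumerate(range(80,-1,-5)):
    r=np.radians(t); h=120*np.cos(r)-21+ (80-t)*15/80; z=28+120*np.sin(r); print(t,round(-h/500,3),round((160-z)/500,3))
E
```

```text
[0.149, 0.118, -0.12] wz 0.765 dist 112.0 rows 3.2
[0.27, 0.067, 0.06] wz 0.753 dist 142.0 rows 3.2
[ 442.51 -120.97  159.98  -20.9 ]
80 0.0 0.028
75 -0.022 0.032
70 -0.044 0.038
65 -0.065 0.046
60 -0.086 0.056
55 -0.105 0.067
50 -0.124 0.08
45 -0.141 0.094
40 -0.157 0.11
35 -0.171 0.126
30 -0.185 0.144
25 -0.196 0.163
20 -0.206 0.182
15 -0.214 0.202
10 -0.221 0.222
5 -0.225 0.243
0 -0.228 0.264
```

play_rows(
  targets=[
    {"x": 0, "y": 0, "z": -0.03, "wx": 0, "wy": 0, "wz": 0, "claw": 0.24},
    {"x": 0, "y": 0, "z": -0.07, "wx": 0, "wy": 0, "wz": 0, "claw": 0.24},
    {"x": 0.02, "y": 0.016, "z": -0.11, "wx": 0, "wy": 0, "wz": 0.1, "claw": 0.24},
    {"x": 0.05, "y": 0.04, "z": -0.12, "wx": 0, "wy": 0, "wz": 0.25, "claw": 0.24},
    {"x": 0.08, "y": 0.064, "z": -0.12, "wx": 0, "wy": 0, "wz": 0.42, "claw": 0.24},
    {"x": 0.11, "y": 0.088, "z": -0.12, "wx": 0, "wy": 0, "wz": 0.6, "claw": 0.24},
    {"x": 0.14, "y": 0.11, "z": -0.12, "wx": 0, "wy": 0, "wz": 0.72, "claw": 0.24},
    {"x": 0.149, "y": 0.118, "z": -0.12, "wx": 0, "wy": 0, "wz": 0.765, "claw": 0.24},
  ],
)

```text
time_s: 12.55
tool_pos: [440.1, -259.0, 191.3]
ee_rot: [[-0.224, 0.975, 0.001], [0.975, 0.224, -0.0], [-0.001, 0.001, -1.0]]
contact_force: [-0.3, -0.4, -1.0]
width: 0.625
grasp_force: 2.8
```

play_rows(
  targets=[
    {"x": 0.03, "y": 0.008, "z": 0, "wx": 0, "wy": 0, "wz": 0.12, "claw": 0.24},
    {"x": 0.08, "y": 0.02, "z": 0, "wx": 0, "wy": 0, "wz": 0.28, "claw": 0.24},
    {"x": 0.14, "y": 0.035, "z": 0, "wx": 0, "wy": 0, "wz": 0.45, "claw": 0.24},
    {"x": 0.2, "y": 0.05, "z": 0.02, "wx": 0, "wy": 0, "wz": 0.6, "claw": 0.24},
    {"x": 0.25, "y": 0.062, "z": 0.04, "wx": 0, "wy": 0, "wz": 0.72, "claw": 0.24},
    {"x": 0.27, "y": 0.067, "z": 0.06, "wx": 0, "wy": 0, "wz": 0.753, "claw": 0.24},
    {"x": 0.27, "y": 0.067, "z": 0.06, "wx": 0, "wy": 0, "wz": 0.753, "claw": 0.24},
    {"x": 0.27, "y": 0.067, "z": 0.06, "wx": 0, "wy": 0, "wz": 0.753, "claw": 0.24},
  ],
)

```text
time_s: 13.55
tool_pos: [443.1, -121.4, 160.9]
ee_rot: [[0.356, 0.934, 0.002], [0.934, -0.356, -0.001], [-0.0, 0.002, -1.0]]
contact_force: [0.4, -0.4, -0.4]
width: 0.621
grasp_force: 2.8
```

```bash
python3 - <<'E'
from h import *
s=robot.state(); print(s['time_s'],s['tool_pos'],s['width']*91,s['grasp_force'],s['contact_force'],s['moment'])
b=vision.capture('wrist')[:,:,::-1]; cv2.imwrite('pics/hang.png',b)
m=((b.min(2)>120)&(b.max(2).astype(int)-b.min(2)<30)).astype(np.uint8); m[:, :230]=0; m[:,400:]=0; m[300:]=0
n,l,st,c=cv2.connectedComponentsWithStats(m)
for i in range(1,n):
    if st[i,4]>40: print(st[i],c[i].round())
for th in(60,75,90,105):
    r=np.radians(th); u=np.array([-.357,-.934,0]); print(th,px('wrist',s['tool_pos']+[0,0,-21]-95*np.cos(r)*u-[0,0,95*np.sin(r)],s).round())
E
```

```text
13.55 [ 443.10359372 -121.41388515  160.91858274] 56.493156703457885 2.802455242490396 [ 0.4291919 -0.3749334 -0.3729529] [-0.07896604  0.08259655  0.02284222]
[ 278  193   93  107 1226] [325. 235.]
60 [322. 176.]
75 [322. 208.]
90 [322. 241.]
105 [322. 274.]
```

play_rows(
  targets=[
    {"x": -0.01, "y": 0, "z": 0.028, "wx": 0, "wy": 0, "wz": 0, "claw": 0.24},
    {"x": -0.022, "y": 0, "z": 0.032, "wx": 0, "wy": 0, "wz": 0, "claw": 0.24},
    {"x": -0.044, "y": 0, "z": 0.038, "wx": 0, "wy": 0, "wz": 0, "claw": 0.24},
    {"x": -0.065, "y": 0, "z": 0.046, "wx": 0, "wy": 0, "wz": 0, "claw": 0.24},
    {"x": -0.086, "y": 0, "z": 0.056, "wx": 0, "wy": 0, "wz": 0, "claw": 0.24},
    {"x": -0.105, "y": 0, "z": 0.067, "wx": 0, "wy": 0, "wz": 0, "claw": 0.24},
    {"x": -0.124, "y": 0, "z": 0.08, "wx": 0, "wy": 0, "wz": 0, "claw": 0.24},
    {"x": -0.141, "y": 0, "z": 0.094, "wx": 0, "wy": 0, "wz": 0, "claw": 0.24},
  ],
)

```text
time_s: 14.6
tool_pos: [417.8, -188.2, 113.2]
ee_rot: [[0.356, 0.934, 0.002], [0.934, -0.356, -0.002], [-0.001, 0.002, -1.0]]
contact_force: [-0.3, -2.1, 3.8]
width: 0.621
grasp_force: 3.7
```

```bash
python3 - <<'E'
from h import *
s=robot.state(); print(s['time_s'],s['tool_pos'],s['width']*91,s['grasp_force'],s['contact_force'])
b=vision.capture('wrist')[:,:,::-1]; cv2.imwrite('pics/lay1.png',b)
m=((b.min(2)>120)&(b.max(2).astype(int)-b.min(2)<30)).astype(np.uint8); m[:, :230]=0; m[:,400:]=0; m[300:]=0
n,l,st,c=cv2.connectedComponentsWithStats(m)
for i in range(1,n):
    if st[i,4]>40: print(st[i],c[i].round())
for th in(30,45,60,75):
    r=np.radians(th); u=np.array([-.357,-.934,0]); print(th,px('wrist',s['tool_pos']+[0,0,-18]-95*np.cos(r)*u-[0,0,95*np.sin(r)],s).round())
E
```

```text
14.6 [ 417.81107357 -188.16555855  113.21883145] 56.53573027053323 3.700178544240771 [-0.26125503 -2.11949875  3.80628018]
[ 275  173   97  127 1502] [323. 227.]
30 [322. 117.]
45 [322. 146.]
60 [322. 177.]
75 [322. 209.]
```

play_rows(
  targets=[
    {"x": -0.02, "y": 0, "z": 0.012, "wx": 0, "wy": 0, "wz": 0, "claw": 0.24},
    {"x": -0.038, "y": 0, "z": 0.028, "wx": 0, "wy": 0, "wz": 0, "claw": 0.24},
    {"x": -0.054, "y": 0, "z": 0.046, "wx": 0, "wy": 0, "wz": 0, "claw": 0.24},
    {"x": -0.068, "y": 0, "z": 0.066, "wx": 0, "wy": 0, "wz": 0, "claw": 0.24},
    {"x": -0.08, "y": 0, "z": 0.088, "wx": 0, "wy": 0, "wz": 0, "claw": 0.24},
    {"x": -0.088, "y": 0, "z": 0.108, "wx": 0, "wy": 0, "wz": 0, "claw": 0.24},
    {"x": -0.094, "y": 0, "z": 0.128, "wx": 0, "wy": 0, "wz": 0, "claw": 0.24},
    {"x": -0.098, "y": 0, "z": 0.14, "wx": 0, "wy": 0, "wz": 0, "claw": 0.24},
  ],
)

```text
time_s: 15.65
tool_pos: [399.7, -232.5, 42.2]
ee_rot: [[0.357, 0.934, -0.001], [0.934, -0.357, 0.001], [0.0, -0.001, -1.0]]
contact_force: [0.1, -0.8, -1.6]
width: 0.622
grasp_force: 3.1
```

```bash
python3 - <<'E'
from h import *
s=robot.state(); print(s['time_s'],s['tool_pos'],s['width']*91,s['grasp_force'],s['contact_force'])
b=vision.capture('wrist')[:,:,::-1]; cv2.imwrite('pics/lay2.png',b)
m=((b.min(2)>120)&(b.max(2).astype(int)-b.min(2)<30)).astype(np.uint8); m[:, :230]=0; m[:,400:]=0; m[300:]=0
n,l,st,c=cv2.connectedComponentsWithStats(m)
for i in range(1,n):
    if st[i,4]>40: print(st[i],c[i].round())
for th in(0,15,30,45,60):
    r=np.radians(th); u=np.array([-.357,-.934,0]); print(th,[px('wrist',s['tool_pos']+[0,0,-18]-k*np.cos(r)*u-[0,0,k*np.sin(r)],s).round() for k in(95,120)])
E
```

```text
15.65 [ 399.69953176 -232.49275538   42.17757465] 56.56438566488315 3.131642764842013 [ 0.07988842 -0.75604837 -1.61748166]
[256   0  43  43 586] [275.  24.]
[ 270   48  105  252 3678] [322. 162.]
[313 173  37  19 496] [331. 182.]
[372 172  28  20 412] [386. 181.]
[ 230  206   34   65 1570] [244. 234.]
[ 290  207   74   93 5717] [328. 257.]
[377 206  16  12  95] [385. 211.]
0 [array([322.,  78.]), array([322.,  10.])]
15 [array([322.,  94.]), array([322.,  42.])]
30 [array([322., 118.]), array([322.,  78.])]
45 [array([322., 146.]), array([322., 117.])]
60 [array([322., 177.]), array([322., 156.])]
```

play_rows(
  targets=[
    {"x": -0.004, "y": 0, "z": 0.015, "wx": 0, "wy": 0, "wz": 0, "claw": 0.24},
    {"x": -0.006, "y": 0, "z": 0.026, "wx": 0, "wy": 0, "wz": 0, "claw": 0.24},
    {"x": -0.006, "y": 0, "z": 0.032, "wx": 0, "wy": 0, "wz": 0, "claw": 0.24},
    {"x": -0.006, "y": 0, "z": 0.032, "wx": 0, "wy": 0, "wz": 0, "claw": 0.24},
    {"x": -0.006, "y": 0, "z": 0.032, "wx": 0, "wy": 0, "wz": 0, "claw": 0.6},
    {"x": -0.006, "y": 0, "z": 0.032, "wx": 0, "wy": 0, "wz": 0, "claw": 1},
    {"x": -0.006, "y": 0, "z": 0.032, "wx": 0, "wy": 0, "wz": 0, "claw": 1},
    {"x": -0.006, "y": 0, "z": 0.032, "wx": 0, "wy": 0, "wz": 0, "claw": 1},
  ],
)

```text
time_s: 16.7
tool_pos: [398.7, -235.3, 26.8]
ee_rot: [[0.357, 0.934, -0.0], [0.934, -0.357, 0.0], [0.0, -0.0, -1.0]]
contact_force: [0.4, 0.2, 0.0]
width: 0.996
grasp_force: 0.0
```

play_rows(
  targets=[
    {"x": 0, "y": 0, "z": -0.06, "wx": 0, "wy": 0, "wz": 0, "claw": 1},
    {"x": 0, "y": 0, "z": -0.17, "wx": 0, "wy": 0, "wz": 0, "claw": 1},
    {"x": 0, "y": 0, "z": -0.17, "wx": 0, "wy": 0, "wz": 0, "claw": 1},
    {"x": 0, "y": 0, "z": -0.17, "wx": 0, "wy": 0, "wz": 0, "claw": 1},
    {"x": 0, "y": 0, "z": -0.17, "wx": 0, "wy": 0, "wz": 0, "claw": 1},
    {"x": 0, "y": 0, "z": -0.17, "wx": 0, "wy": 0, "wz": 0, "claw": 1},
    {"x": 0, "y": 0, "z": -0.17, "wx": 0, "wy": 0, "wz": 0, "claw": 1},
    {"x": 0, "y": 0, "z": -0.17, "wx": 0, "wy": 0, "wz": 0, "claw": 1},
  ],
)

```text
time_s: 17.7
tool_pos: [398.7, -235.3, 111.6]
ee_rot: [[0.357, 0.934, -0.0], [0.934, -0.357, 0.0], [0.0, -0.001, -1.0]]
contact_force: [0.1, -0.1, 0.4]
width: 0.996
grasp_force: 0.0
```

```bash
python3 - <<'E'
from h import *
import json
u=np.array([-.357,-.934,0])
c=np.array([442.51,-120.97,159.98])+u*500*(.141+.098+.006)-np.array([0,0,500*(.094+.14+.032-.17)]); json.dump(list(c)+[-20.9],open('cmd.json','w')); print('cmd',c)
s=robot.state(); print(s['time_s'],s['tool_pos'],s['width']*91)
b=vision.capture('wrist')[:,:,::-1]; cv2.imwrite('pics/laid.png',b)
for f in('pics/w4.png','pics/laid.png'):
    b=cv2.imread(f); m=((b.min(2)>110)&(b.max(2).astype(int)-b.min(2)<30)).astype(np.uint8); m[:, :200]=0; m[:,420:]=0; m[300:]=0
    n,l,st,cc=cv2.connectedComponentsWithStats(m)
    for i in range(1,n):
        if st[i,4]>150: print(f,st[i],cc[i].round())
    for r in(90,110,150,180,215,240,270,290): print(r,[ (int(a[0]),int(a[-1])) for a in np.split(x,np.where(np.diff(x)>2)[0]+1)] if len(x:=np.where(m[r])[0]) else None)
    bl=(b.max(2)<45); print([ (r,np.where(bl[r,230:410])[0][[0,-1]]+230 if bl[r,230:410].any() else None) for r in range(195,300,8)])
E
```

```text
cmd [ 398.7775 -235.385   111.98  ]
17.7 [ 398.74655676 -235.33561519  111.62838855] 90.6718136916096
pics/w4.png [  200    55   169   245 18248] [282. 207.]
pics/w4.png [237  64  19  31 177] [248.  81.]
pics/w4.png [342  92  78  22 687] [382. 104.]
pics/w4.png [ 351  125   69  175 6217] [391. 204.]
90 [(202, 208), (212, 212), (217, 230), (239, 241), (246, 254), (308, 331)]
110 [(202, 203), (208, 208), (217, 219), (227, 228), (233, 233), (236, 236), (243, 252), (306, 310), (318, 321), (329, 333), (344, 348), (351, 357), (360, 362), (365, 366), (370, 376), (380, 380), (384, 395), (398, 415)]
150 [(201, 224), (227, 236), (241, 246), (250, 250), (254, 254), (258, 270), (293, 297), (308, 339), (342, 346), (357, 384), (389, 390), (394, 395), (399, 399), (402, 409), (413, 418)]
180 [(202, 206), (209, 216), (219, 229), (235, 244), (247, 259), (263, 271), (286, 290), (301, 301), (310, 332), (335, 346), (349, 353), (365, 378), (381, 389), (393, 416)]
215 [(200, 238), (241, 247), (254, 262), (266, 267), (273, 273), (279, 283), (293, 305), (308, 316), (321, 352), (356, 360), (371, 373), (376, 3
[... 2027 characters left out ...]
, (296, 308), (312, 355), (359, 363), (375, 382), (387, 419)]
270 [(228, 232), (235, 238), (244, 257), (260, 274), (281, 284), (295, 358), (361, 365), (375, 389), (393, 409), (415, 416)]
290 [(229, 236), (239, 266), (279, 283), (292, 297), (300, 300), (303, 348), (351, 356), (363, 366), (378, 379), (384, 384), (388, 396), (401, 403)]
[(195, array([295, 295])), (203, array([293, 295])), (211, array([291, 293])), (219, array([289, 295])), (227, array([279, 366])), (235, array([279, 367])), (243, array([278, 367])), (251, array([278, 369])), (259, array([277, 369])), (267, array([277, 369])), (275, array([277, 369])), (283, array([276, 370])), (291, array([275, 370])), (299, array([278, 278]))]
```

```bash
python3 - <<'E'
from h import *
u=np.array([-.357,-.934,0]);u/=np.linalg.norm(u)
w4=dict(np.load('w4.npz')); s=robot.state()
for n,st,f in(('w4',w4,'pics/w4.png'),('laid',s,'pics/laid.png')):
    b=cv2.imread(f); bl=(b.max(2)<45)
    rr=[r for r in range(190,310) if bl[r,355:372].sum()>=3]; print(n,'pad rows',rr[0],rr[-1])
    for r in(rr[0],rr[-1]): print('  along from TCP (mm)',(pt('wrist',(364,r),18,st)-st['tool_pos'])@u)
    col=b[:,:,:].min(2)[50:140,316:328].mean(1); print('  ',[(50+i,int(col[i])) for i in range(0,90,5)])
    print('  hinge pred', (pt('wrist',(321,99 if n=='w4' else 118),20,st)-st['tool_pos'])@u)
E
```

```text
w4 pad rows 210 305
  along from TCP (mm) -26.779986488497055
  along from TCP (mm) 39.7504869653885
   [(50, 94), (55, 95), (60, 176), (65, 96), (70, 64), (75, 61), (80, 88), (85, 88), (90, 226), (95, 101), (100, 66), (105, 195), (110, 92), (115, 43), (120, 43), (125, 44), (130, 109), (135, 112)]
  hinge pred -94.40998371422623
laid pad rows 224 305
  along from TCP (mm) -17.269836126732905
  along from TCP (mm) 40.21909063591224
   [(50, 95), (55, 93), (60, 93), (65, 93), (70, 92), (75, 124), (80, 166), (85, 84), (90, 64), (95, 76), (100, 86), (105, 163), (110, 162), (115, 87), (120, 108), (125, 229), (130, 52), (135, 60)]
  hinge pred -83.61405516166317
```

The tongs lie flat and straight, about 9 mm ahead of the tool. Gripping here puts the pads nearer the heavier hinge end. I'll regrip with more pressure and do a slow test lift.

play_rows(
  targets=[
    {"x": 0, "y": 0, "z": 0.08, "wx": 0, "wy": 0, "wz": 0, "claw": 1},
    {"x": 0, "y": 0, "z": 0.15, "wx": 0, "wy": 0, "wz": 0, "claw": 1},
    {"x": 0, "y": 0, "z": 0.175, "wx": 0, "wy": 0, "wz": 0, "claw": 1},
    {"x": 0, "y": 0, "z": 0.175, "wx": 0, "wy": 0, "wz": 0, "claw": 0.6},
    {"x": 0, "y": 0, "z": 0.175, "wx": 0, "wy": 0, "wz": 0, "claw": 0.13},
    {"x": 0, "y": 0, "z": 0.175, "wx": 0, "wy": 0, "wz": 0, "claw": 0.13},
    {"x": 0, "y": 0, "z": 0.175, "wx": 0, "wy": 0, "wz": 0, "claw": 0.13},
    {"x": 0, "y": 0, "z": 0.175, "wx": 0, "wy": 0, "wz": 0, "claw": 0.13},
  ],
)

```text
time_s: 18.75
tool_pos: [399.4, -235.8, 25.2]
ee_rot: [[0.357, 0.934, 0.002], [0.934, -0.357, -0.001], [-0.0, 0.002, -1.0]]
contact_force: [-0.5, -0.8, 6.9]
width: 0.572
grasp_force: 5.8
```

play_rows(
  targets=[
    {"x": 0, "y": 0, "z": -0.004, "wx": 0, "wy": 0, "wz": 0, "claw": 0.13},
    {"x": 0, "y": 0, "z": -0.01, "wx": 0, "wy": 0, "wz": 0, "claw": 0.13},
    {"x": 0, "y": 0, "z": -0.018, "wx": 0, "wy": 0, "wz": 0, "claw": 0.13},
    {"x": 0, "y": 0, "z": -0.028, "wx": 0, "wy": 0, "wz": 0, "claw": 0.13},
    {"x": 0, "y": 0, "z": -0.038, "wx": 0, "wy": 0, "wz": 0, "claw": 0.13},
    {"x": 0, "y": 0, "z": -0.048, "wx": 0, "wy": 0, "wz": 0, "claw": 0.13},
    {"x": 0, "y": 0, "z": -0.056, "wx": 0, "wy": 0, "wz": 0, "claw": 0.13},
    {"x": 0, "y": 0, "z": -0.06, "wx": 0, "wy": 0, "wz": 0, "claw": 0.13},
  ],
)

```text
time_s: 19.75
tool_pos: [398.9, -235.4, 54.7]
ee_rot: [[0.357, 0.934, 0.0], [0.934, -0.357, -0.0], [0.0, 0.0, -1.0]]
contact_force: [0.7, -0.2, -1.8]
width: 0.564
grasp_force: 3.6
```

```bash
cat > ring.py <<'E'
from h import *
s=robot.state(); print(s['time_s'],s['tool_pos'],s['width']*91,s['grasp_force'],s['moment'])
b=vision.capture('wrist')[:,:,::-1]; cv2.imwrite('pics/ring%d.png'%(s['time_s']*100),b)
g=b.min(2); col=g[:,312:332].max(1); print('rows',''.join('#' if c>150 else '.' for c in col[0:290]))
u=-s['ee_rot'][:,0]
for th in(-10,0,10,20,30,45,60): 
    r=np.radians(th); print(th,[px('wrist',s['tool_pos']+[0,0,-13]-k*np.cos(r)*u-[0,0,k*np.sin(r)-8*np.cos(r)],s)[1].round() for k in(84,109)])
E
python3 ring.py
```

```text
19.75 [ 398.91388059 -235.44431699   54.72648219] 51.337901309416374 3.6145008355379105 [-0.06217789  0.08099359  0.02917667]
rows ...............................###############...............................##################...##################..............................................................................................................................................................................
-10 [np.float64(102.0), np.float64(20.0)]
0 [np.float64(103.0), np.float64(31.0)]
10 [np.float64(109.0), np.float64(48.0)]
20 [np.float64(121.0), np.float64(69.0)]
30 [np.float64(135.0), np.float64(93.0)]
45 [np.float64(160.0), np.float64(129.0)]
60 [np.float64(188.0), np.float64(166.0)]
```

The hinge (row ~97) and ring end (~31) match the level prediction, so the tongs are carried level. I'll move gently to above the potato.

```bash
echo '[398.78,-235.385,54.48,-20.9]'>cmd.json; python3 plan.py 408 -250 105 5  430 -310 105 28 448.4 -348.1 105 47.4
```

```text
[-0.021, 0.028, -0.101] wz -0.576 dist 53.0 rows 2.4
[-0.123, 0.033, -0.0] wz -0.511 dist 64.0 rows 2.1
[-0.085, -0.003, -0.0] wz -0.431 dist 42.0 rows 1.8
[ 448.57 -348.23  104.98   47.41]
```

play_rows(
  targets=[
    {"x": -0.001, "y": 0.001, "z": -0.006, "wx": 0, "wy": 0, "wz": -0.01, "claw": 0.13},
    {"x": -0.003, "y": 0.004, "z": -0.02, "wx": 0, "wy": 0, "wz": -0.06, "claw": 0.13},
    {"x": -0.007, "y": 0.009, "z": -0.038, "wx": 0, "wy": 0, "wz": -0.15, "claw": 0.13},
    {"x": -0.011, "y": 0.015, "z": -0.058, "wx": 0, "wy": 0, "wz": -0.26, "claw": 0.13},
    {"x": -0.015, "y": 0.02, "z": -0.076, "wx": 0, "wy": 0, "wz": -0.37, "claw": 0.13},
    {"x": -0.018, "y": 0.024, "z": -0.09, "wx": 0, "wy": 0, "wz": -0.47, "claw": 0.13},
    {"x": -0.02, "y": 0.027, "z": -0.099, "wx": 0, "wy": 0, "wz": -0.55, "claw": 0.13},
    {"x": -0.021, "y": 0.028, "z": -0.101, "wx": 0, "wy": 0, "wz": -0.576, "claw": 0.13},
  ],
)

```text
time_s: 20.8
tool_pos: [408.3, -250.3, 105.1]
ee_rot: [[-0.088, 0.996, 0.0], [0.996, 0.088, -0.0], [-0.0, 0.0, -1.0]]
contact_force: [-0.1, 0.1, -1.4]
width: 0.562
grasp_force: 3.6
```

play_rows(
  targets=[
    {"x": -0.005, "y": 0.001, "z": 0, "wx": 0, "wy": 0, "wz": -0.02, "claw": 0.13},
    {"x": -0.017, "y": 0.005, "z": 0, "wx": 0, "wy": 0, "wz": -0.07, "claw": 0.13},
    {"x": -0.036, "y": 0.01, "z": 0, "wx": 0, "wy": 0, "wz": -0.15, "claw": 0.13},
    {"x": -0.058, "y": 0.016, "z": 0, "wx": 0, "wy": 0, "wz": -0.24, "claw": 0.13},
    {"x": -0.08, "y": 0.022, "z": 0, "wx": 0, "wy": 0, "wz": -0.33, "claw": 0.13},
    {"x": -0.1, "y": 0.027, "z": 0, "wx": 0, "wy": 0, "wz": -0.42, "claw": 0.13},
    {"x": -0.116, "y": 0.031, "z": 0, "wx": 0, "wy": 0, "wz": -0.48, "claw": 0.13},
    {"x": -0.123, "y": 0.033, "z": 0, "wx": 0, "wy": 0, "wz": -0.511, "claw": 0.13},
  ],
)

```text
time_s: 21.8
tool_pos: [429.9, -310.3, 104.5]
ee_rot: [[-0.47, 0.883, -0.0], [0.883, 0.47, 0.0], [0.001, -0.0, -1.0]]
contact_force: [0.0, -0.2, -2.2]
width: 0.566
grasp_force: 3.6
```

play_rows(
  targets=[
    {"x": -0.004, "y": 0, "z": 0, "wx": 0, "wy": 0, "wz": -0.02, "claw": 0.13},
    {"x": -0.014, "y": 0, "z": 0, "wx": 0, "wy": 0, "wz": -0.07, "claw": 0.13},
    {"x": -0.028, "y": -0.001, "z": 0, "wx": 0, "wy": 0, "wz": -0.14, "claw": 0.13},
    {"x": -0.044, "y": -0.001, "z": 0, "wx": 0, "wy": 0, "wz": -0.22, "claw": 0.13},
    {"x": -0.06, "y": -0.002, "z": 0, "wx": 0, "wy": 0, "wz": -0.3, "claw": 0.13},
    {"x": -0.072, "y": -0.002, "z": 0, "wx": 0, "wy": 0, "wz": -0.37, "claw": 0.13},
    {"x": -0.081, "y": -0.003, "z": 0, "wx": 0, "wy": 0, "wz": -0.415, "claw": 0.13},
    {"x": -0.085, "y": -0.003, "z": 0, "wx": 0, "wy": 0, "wz": -0.431, "claw": 0.13},
  ],
)

```text
time_s: 22.8
tool_pos: [448.6, -348.1, 104.8]
ee_rot: [[-0.736, 0.677, -0.0], [0.677, 0.736, 0.0], [0.0, 0.0, -1.0]]
contact_force: [0.3, -0.3, -0.8]
width: 0.563
grasp_force: 3.6
```

```bash
python3 ring.py; python3 - <<'E'
from h import *
s=robot.state(); b=vision.capture('wrist'); h=cv2.cvtColor(b,cv2.COLOR_RGB2HSV)
print([px('wrist',[513.9-.736*k,-408.4+.677*k,28],s).round() for k in(0,40)])
for r in(300,303,345,350,355,360,365): 
    x=np.where((h[r,230:410,1]>70)&(h[r,230:410,2]>50)&(h[r,230:410,0]<25))[0]+230
    w=np.where((b[r,230:410].min(1)>120))[0]+230
    print(r,x[[0,-1]] if len(x) else None, [(int(a[0]),int(a[-1])) for a in np.split(w,np.where(np.diff(w)>2)[0]+1)] if len(w) else None)
E
```

```text
22.8 [ 448.58462284 -348.14389975  104.78900412] 51.27459241507809 3.6144979298114777 [-0.02098711 -0.0118547  -0.04179334]
rows ...............................#################.............................#######################################...............................................................................................................................................###############################
-10 [np.float64(102.0), np.float64(19.0)]
0 [np.float64(102.0), np.float64(31.0)]
10 [np.float64(109.0), np.float64(48.0)]
20 [np.float64(121.0), np.float64(69.0)]
30 [np.float64(135.0), np.float64(92.0)]
45 [np.float64(160.0), np.float64(129.0)]
60 [np.float64(188.0), np.float64(165.0)]
[array([322., 381.]), array([322., 328.])]
300 None [(271, 272), (282, 361)]
303 None [(272, 277), (282, 361)]
345 [287 355] [(262, 264), (283, 285), (358, 362), (380, 381)]
350 [286 357] [(261, 264), (283, 284), (359, 362), (380, 383)]
355 [285 359] [(260, 264), (283, 284), (360, 362), (380, 384)]
360 [285 360] [(258, 264), (282, 283), (361, 363), (380, 386)]
365 [285 359] [(257, 265), (281, 283), (361, 364), (380, 387)]
```

Still level, with potato (285–360) and tongs arms (260–384) both centred at column 322. I'll descend and then close.

play_rows(
  targets=[
    {"x": 0, "y": 0, "z": 0.008, "wx": 0, "wy": 0, "wz": 0, "claw": 0.13},
    {"x": 0, "y": 0, "z": 0.028, "wx": 0, "wy": 0, "wz": 0, "claw": 0.13},
    {"x": 0, "y": 0, "z": 0.05, "wx": 0, "wy": 0, "wz": 0, "claw": 0.13},
    {"x": 0, "y": 0, "z": 0.075, "wx": 0, "wy": 0, "wz": 0, "claw": 0.13},
    {"x": 0, "y": 0, "z": 0.098, "wx": 0, "wy": 0, "wz": 0, "claw": 0.13},
    {"x": 0, "y": 0, "z": 0.115, "wx": 0, "wy": 0, "wz": 0, "claw": 0.13},
    {"x": 0, "y": 0, "z": 0.125, "wx": 0, "wy": 0, "wz": 0, "claw": 0.13},
    {"x": 0, "y": 0, "z": 0.125, "wx": 0, "wy": 0, "wz": 0, "claw": 0.13},
  ],
)

```text
time_s: 23.9
tool_pos: [448.5, -348.2, 42.1]
ee_rot: [[-0.736, 0.677, -0.0], [0.677, 0.736, 0.0], [0.001, 0.0, -1.0]]
contact_force: [0.5, -0.1, -1.0]
width: 0.56
grasp_force: 3.6
```

```bash
python3 ring.py
```

```text
23.9 [ 448.50817341 -348.19130173   42.10157265] 50.99384405849624 3.614615723490715 [-0.06230824  0.00734517 -0.03137306]
rows ...............................#################.............................#######################################..............................................................................................................................................................................
-10 [np.float64(102.0), np.float64(19.0)]
0 [np.float64(102.0), np.float64(31.0)]
10 [np.float64(109.0), np.float64(48.0)]
20 [np.float64(121.0), np.float64(69.0)]
30 [np.float64(135.0), np.float64(92.0)]
45 [np.float64(160.0), np.float64(129.0)]
60 [np.float64(188.0), np.float64(166.0)]
```

play_rows(
  targets=[
    {"x": 0, "y": 0, "z": 0, "wx": 0, "wy": 0, "wz": 0, "claw": 0.08},
    {"x": 0, "y": 0, "z": 0, "wx": 0, "wy": 0, "wz": 0, "claw": 0.03},
    {"x": 0, "y": 0, "z": 0, "wx": 0, "wy": 0, "wz": 0, "claw": -0.02},
    {"x": 0, "y": 0, "z": 0, "wx": 0, "wy": 0, "wz": 0, "claw": -0.07},
    {"x": 0, "y": 0, "z": 0, "wx": 0, "wy": 0, "wz": 0, "claw": -0.15},
    {"x": 0, "y": 0, "z": 0, "wx": 0, "wy": 0, "wz": 0, "claw": -0.3},
    {"x": 0, "y": 0, "z": 0, "wx": 0, "wy": 0, "wz": 0, "claw": -0.4},
    {"x": 0, "y": 0, "z": 0, "wx": 0, "wy": 0, "wz": 0, "claw": -0.4},
  ],
  squeeze=28,
)

```text
time_s: 24.95
tool_pos: [448.8, -348.4, 42.5]
ee_rot: [[-0.736, 0.677, 0.0], [0.677, 0.736, -0.0], [-0.0, 0.0, -1.0]]
contact_force: [-0.1, 0.5, 1.8]
width: 0.499
grasp_force: 28.0
```

The pads stopped at 45 mm with 28 N, which is what a 52 mm potato should give. Lifting slowly.

play_rows(
  targets=[
    {"x": 0, "y": 0, "z": -0.004, "wx": 0, "wy": 0, "wz": 0, "claw": -0.4},
    {"x": 0, "y": 0, "z": -0.014, "wx": 0, "wy": 0, "wz": 0, "claw": -0.4},
    {"x": 0, "y": 0, "z": -0.032, "wx": 0, "wy": 0, "wz": 0, "claw": -0.4},
    {"x": 0, "y": 0, "z": -0.056, "wx": 0, "wy": 0, "wz": 0, "claw": -0.4},
    {"x": 0, "y": 0, "z": -0.082, "wx": 0, "wy": 0, "wz": 0, "claw": -0.4},
    {"x": 0, "y": 0, "z": -0.104, "wx": 0, "wy": 0, "wz": 0, "claw": -0.4},
    {"x": 0, "y": 0, "z": -0.116, "wx": 0, "wy": 0, "wz": 0, "claw": -0.4},
    {"x": 0, "y": 0, "z": -0.12, "wx": 0, "wy": 0, "wz": 0, "claw": -0.4},
  ],
)

```text
time_s: 25.95
tool_pos: [448.7, -348.3, 102.9]
ee_rot: [[-0.736, 0.677, 0.0], [0.677, 0.736, -0.0], [-0.001, 0.0, -1.0]]
contact_force: [-0.6, -0.0, -2.4]
width: 0.497
grasp_force: 28.0
```

```bash
python3 ring.py; python3 - <<'E'
from h import *
b=vision.capture('scene'); h=cv2.cvtColor(b,cv2.COLOR_RGB2HSV); m=((h[...,0]>8)&(h[...,0]<25)&(h[...,1]>70)&(h[...,2]>50)).astype(np.uint8); m[:230]=0; m[370:]=0;m[:,:375]=0;m[:,480:]=0
n,l,st,c=cv2.connectedComponentsWithStats(m); k=1+st[1:,4].argmax(); print(st[k],c[k]); print(px('scene',[513.9,-408.4,28]),px('scene',[513.9,-408.4,88]))
E
echo '[448.57,-348.23,102.48,47.41]'>cmd.json; cat > /dev/null; python3 plan.py 470 -270 165 47.4  505 -96 165 47.4
```

```text
25.95 [ 448.67510734 -348.30655548  102.85188288] 45.1920806387429 27.983660101890564 [-0.00512419  0.06774187  0.00528886]
rows ............................##################............................#################......#################..................................................................................................................................................##############################
-10 [np.float64(102.0), np.float64(20.0)]
0 [np.float64(102.0), np.float64(31.0)]
10 [np.float64(109.0), np.float64(48.0)]
20 [np.float64(120.0), np.float64(69.0)]
30 [np.float64(135.0), np.float64(92.0)]
45 [np.float64(160.0), np.float64(129.0)]
60 [np.float64(188.0), np.float64(165.0)]
[408 276  39  25 684] [429.02631579 287.32602339]
[417.0374321  313.27864977] [423.10232539 291.71863472]
[0.074, 0.144, -0.125] wz 0.0 dist 102.0 rows 1.6
[0.184, 0.304, -0.0] wz 0.0 dist 178.0 rows 2.8
[505.19 -96.02 164.98  47.41]
```

play_rows(
  targets=[
    {"x": 0.004, "y": 0.006, "z": -0.006, "wx": 0, "wy": 0, "wz": 0, "claw": -0.4},
    {"x": 0.012, "y": 0.022, "z": -0.02, "wx": 0, "wy": 0, "wz": 0, "claw": -0.4},
    {"x": 0.024, "y": 0.046, "z": -0.04, "wx": 0, "wy": 0, "wz": 0, "claw": -0.4},
    {"x": 0.038, "y": 0.074, "z": -0.064, "wx": 0, "wy": 0, "wz": 0, "claw": -0.4},
    {"x": 0.052, "y": 0.1, "z": -0.088, "wx": 0, "wy": 0, "wz": 0, "claw": -0.4},
    {"x": 0.064, "y": 0.124, "z": -0.108, "wx": 0, "wy": 0, "wz": 0, "claw": -0.4},
    {"x": 0.072, "y": 0.14, "z": -0.122, "wx": 0, "wy": 0, "wz": 0, "claw": -0.4},
    {"x": 0.074, "y": 0.144, "z": -0.125, "wx": 0, "wy": 0, "wz": 0, "claw": -0.4},
  ],
)

```text
time_s: 27.05
tool_pos: [470.5, -269.7, 165.5]
ee_rot: [[-0.737, 0.676, 0.001], [0.676, 0.737, -0.001], [-0.001, 0.0, -1.0]]
contact_force: [0.0, 0.2, -2.6]
width: 0.495
grasp_force: 28.0
```

play_rows(
  targets=[
    {"x": 0.005, "y": 0.008, "z": 0, "wx": 0, "wy": 0, "wz": 0, "claw": -0.4},
    {"x": 0.018, "y": 0.03, "z": 0, "wx": 0, "wy": 0, "wz": 0, "claw": -0.4},
    {"x": 0.038, "y": 0.064, "z": 0, "wx": 0, "wy": 0, "wz": 0, "claw": -0.4},
    {"x": 0.064, "y": 0.106, "z": 0, "wx": 0, "wy": 0, "wz": 0, "claw": -0.4},
    {"x": 0.092, "y": 0.152, "z": 0, "wx": 0, "wy": 0, "wz": 0, "claw": -0.4},
    {"x": 0.12, "y": 0.198, "z": 0, "wx": 0, "wy": 0, "wz": 0, "claw": -0.4},
    {"x": 0.144, "y": 0.238, "z": 0, "wx": 0, "wy": 0, "wz": 0, "claw": -0.4},
    {"x": 0.164, "y": 0.27, "z": 0, "wx": 0, "wy": 0, "wz": 0, "claw": -0.4},
  ],
)

```text
time_s: 28.05
tool_pos: [501.1, -113.4, 164.8]
ee_rot: [[-0.737, 0.676, -0.0], [0.676, 0.737, 0.0], [0.0, 0.0, -1.0]]
contact_force: [0.4, -0.1, -2.2]
width: 0.497
grasp_force: 28.0
```

play_rows(
  targets=[
    {"x": 0.012, "y": 0.02, "z": 0, "wx": 0, "wy": 0, "wz": 0, "claw": -0.4},
    {"x": 0.018, "y": 0.03, "z": 0, "wx": 0, "wy": 0, "wz": 0, "claw": -0.4},
    {"x": 0.02, "y": 0.034, "z": 0, "wx": 0, "wy": 0, "wz": 0, "claw": -0.4},
    {"x": 0.02, "y": 0.034, "z": 0, "wx": 0, "wy": 0, "wz": 0, "claw": -0.4},
    {"x": 0.02, "y": 0.034, "z": 0, "wx": 0, "wy": 0, "wz": 0, "claw": -0.4},
    {"x": 0.02, "y": 0.034, "z": 0, "wx": 0, "wy": 0, "wz": 0, "claw": -0.4},
    {"x": 0.02, "y": 0.034, "z": 0, "wx": 0, "wy": 0, "wz": 0, "claw": -0.4},
    {"x": 0.02, "y": 0.034, "z": 0, "wx": 0, "wy": 0, "wz": 0, "claw": -0.4},
  ],
)

```text
time_s: 29.05
tool_pos: [505.2, -96.1, 164.9]
ee_rot: [[-0.736, 0.677, -0.0], [0.677, 0.736, 0.0], [0.0, 0.0, -1.0]]
contact_force: [-0.6, 0.1, -2.4]
width: 0.494
grasp_force: 28.0
```

```bash
python3 ring.py; python3 - <<'E'
from h import *
s=robot.state()
for n in('scene','top','wrist'):
    b=vision.capture(n); cv2.imwrite(f'pics/end_{n}.png',b[:,:,::-1]); h=cv2.cvtColor(b,cv2.COLOR_RGB2HSV)
    q=px(n,[570.6,-155.9,151],s); print(n,'expected potato',q.round())
    m=((h[...,0]>8)&(h[...,0]<25)&(h[...,1]>70)&(h[...,2]>50)).astype(np.uint8); x,y=q.round().astype(int); k=np.zeros_like(m); k[max(0,y-60):y+60,max(0,x-60):x+60]=1
    N,l,st,c=cv2.connectedComponentsWithStats(m*k)
    for i in range(1,N):
        if st[i,4]>80: print('  ',st[i],c[i].round())
# dish seating from scene: pixels near predicted rim corners
a=np.radians(68.7);u=np.array([np.cos(a),np.sin(a),0]);v=np.array([-u[1],u[0],0])
print([px('scene',np.array([570.6,-155.9,39])+75*i*u+33*j*v).round().tolist() for i,j in((1,1),(1,-1),(-1,-1),(-1,1))])
E
```

```text
29.05 [505.20756922 -96.11051872 164.90750772] 44.95549656288676 27.98366278409958 [ 0.03827641  0.08335134 -0.03675842]
rows ............................##################............................#################.#....#################...............................................................................................................................................................................#
-10 [np.float64(102.0), np.float64(19.0)]
0 [np.float64(102.0), np.float64(31.0)]
10 [np.float64(109.0), np.float64(48.0)]
20 [np.float64(121.0), np.float64(69.0)]
30 [np.float64(135.0), np.float64(92.0)]
45 [np.float64(160.0), np.float64(129.0)]
60 [np.float64(188.0), np.float64(165.0)]
scene expected potato [323. 178.]
   [300 165  44  19 706] [322. 174.]
   [317 194  39  44 170] [337. 216.]
   [271 202  34  36 532] [286. 221.]
top expected potato [283. 205.]
   [ 230  145  113   33 1968] [306. 157.]
   [266 185  37  40 810] [285. 202.]
   [ 292  203   51   62 1105] [321. 238.]
wrist expected potato [323. 455.]
[[287.0, 205.0], [316.0, 194.0], [356.0, 242.0], [326.0, 254.0]]
```

Scene and top views both place the potato over the dish centre, within about 5 px of the expected pixels. It is still held level at 28 N. Handing in.

```bash
python3 -c "
from cell import robot
print(robot.finish_job())"
```

```text
the job is handed in; nothing more can be done
None
```

I handed the job in at about 29 s with the dish seated in its board and released, and the potato held in the tongs about 90 mm above its middle; the first tongs grip slipped and had to be redone, the final seating of the dish was judged from pictures rather than measured, and I viewed 11 pictures, one over the limit of 10.

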